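# Change over the cells in the test rack

## Robot

A 6-joint arm with a two-finger parallel gripper is mounted at the origin on the work surface. World frame = base frame: x ahead of the robot, y to its left, z up, the work surface at z = 0. Lengths are in m, angles in rad, forces in N, time in s.
With the tool pointing down it reaches from about 0.35 to 0.975 m from the base axis. Payload 4.9 kg.
Tool frame: the origin (TCP) lies at the very end of the fingers, on their centre line; the grasp point (between the pads) lies 19 mm behind it (ctrl.grip_point_offset is the distance from the TCP to the grasp point, in m); z points along the fingers, y is the line along which they close (so a half turn about z gives the same grasp; the last joint's range is limited). The gripper opens to 85 mm and grips with 20 to 120 N. Pads are 22 mm wide; open, the fingers measure 114 mm over their backs; the gripper's body (76 mm by 85 mm) begins 54 mm behind the grasp point. The pads swing forward as they close: fully open they stand 13 mm farther back than shut.
Start: joints at [1.147, 0.053, 1.613, -0, 1.476, -0.119], TCP at [0.188, 0.596, 0.231] pointing down, gripper open.
Joint ranges: [-3.01, 3.01], [-1.01, 2.22], [0.06, 2.58], [-1.02, 4.17], [0.09, 2.62], [-3.14, 3.14]. Speed limits (rad/s): [2.57, 2.57, 3.14, 3.14, 3.14, 3.14].

## Interface

Orientations are given as a rotation vector (axis times angle).
In Python, from station import ctrl gives the robot as it stands.
- The arm moves only by the tool send_rows, never from a script. Its argument "rows" is a list of rows, each a list of 3 entries, a list of its own where there are three numbers: the finger opening in cm, from 0 to 8.54, then the shift along the tool's x, y, z in cm, then the turn about the tool's z in degrees. A call has 1 to 10 rows; each row shifts and turns the commanded pose from where the row before left it, along the tool's axes as they then stand; what a row does not reach is not made up. A row lasts 1/8 s, in which the tool goes at most 62.5 mm and 10.7 degrees, less where a joint would pass 70% of its speed; a pose out of reach is approached as far as the arm can. A call with a gripper value outside its range is refused whole. The fingers move at their own pace and stop on an object; "newtons" is the grip in N (left out, the last holds). Time passes only in rows, so rows that do not move let the fingers close. It gives the time, the measured TCP pose, the force, the opening and the grip force at its end, in the units of the state.
- ctrl.get_obs(): the state, without advancing time (a new reading comes with each control period).
- ctrl.get_image(name): name is "scene" or "top" or "wrist"; returns a dict with "frame" (480x640x3 uint8, red, green, blue), "range_z" (480x640 float32, m along the optical axis (not along the pixel's ray), 0 where there is no reading), "fx", "fy", "cx", "cy" (pixels), "k1" (the pictures are not rectified: a ray, as slopes to the right and down, at radius r is drawn at 1 + k1 r^2 times it, then the intrinsics apply), "cam_to_world" (4x4, takes a point from camera to world coordinates). Camera axes: x right, y down, z forward; pixel columns grow to the right and rows downward; lengths in m; the calibration is good to about 2 mm. A picture is of the moment at which its call begins.
- ctrl.finish_job(): hands the job in; it is judged then, once.
The state is a dict: "t": time; "q": joint angles; "dq": joint speeds; "effort": joint torques, N m; "tool_pos": TCP position; "tool_rot": TCP orientation; "contact_force": force on the tool from outside, world axes, zero at the start; "wrist_torque": the same for the moment, N m; "opening": finger opening in m; "grip_force": force on a finger pad.
Only numpy, scipy, OpenCV 4.12 (cv2) and the standard library are available. Lean on these libraries where they do the work, as an engineer would, in place of code of your own. Each camera call takes 0.05 s, during which the arm holds its last target. There are 200 camera calls.

## Task

Switch the rack's isolator off, take the used cells out of the rack's spring bays and drop them in the white bin, and load every fresh cell from the mat into a bay of its own: flat end pressed against the spring, nub end rolled down past the lip so that it sits home on the contact. With all cells changed, switch the isolator fully on again, and leave the other things on the bench where they are.

Things in the scene. Friction and masses are not known exactly. Their poses are not given: they have to be found in the camera images.
- rack: fixed cell rack: plate 120 (x) by 260 (y) by 10 mm, origin under its centre, x pointing roughly to the robot. Three bays 60 mm apart, cell axis along rack x, 34 mm above the bench. At +x a 51 mm high wall (contact face x = 22 mm) topped by a retaining lip; at -x a 46 mm high wall (face x = -46 mm) with the springs. Two V saddles per bay, 9 and 42 mm from the contact face, 6 mm wide; nothing between them
- mat: rubber mat 170 mm (x) by 270 mm (y), 2 mm thick, fixed, origin under its centre; the fresh cells start lying on it
- bin: open square white bin for used cells, 110 by 110 mm outside, 90 mm high, walls and floor 4 mm, 350 g, loose; origin under its centre, z up
- isolator (a joint): isolator lever, hinged across the rack at its +y end (rack x = 0, y = 100 mm, hinge 32 mm above the bench): 0 rad = OFF, leaning to rack -x; 1.0 rad = ON, leaning to rack +x (it starts ON). Stays where it is left, moves with about 1.5 N at the ball; its block is 70 (x) by 50 (y) mm, its top 35 mm above the bench
- isolator_tip (a point): centre of the ball (26 mm) at the end of the isolator lever, 45 mm from the hinge
- bay1_contact (a point): contact of bay 1, on the cell axis; the nub rests here. The lip juts 4 mm over the bay, its underside 14 mm and its top 17 mm above the axis. The spring (towards rack -x) ends in a plate 16 mm across, 46 mm from this face when free, so a 50 mm cell goes in only pressed back on it: flat end on the spring with the nub end raised, then rolled down; the spring pushes the nub on under the lip
- bay2_contact (a point): contact of bay 2, on the cell axis; the nub rests here. Lip, spring and saddles as in bay 1. The spring gives way by up to 14 mm and pushes with 2.4 N when free, 4 N with a cell home (pressed 4 mm), 8 N at most. The nub end clears the lip with the nub tip 5 mm or more from this face
- bay3_contact (a point): contact of bay 3, on the cell axis; the nub rests here. As bays 1 and 2. To take a cell out: press it back on the spring by 5 mm or more so that the nub clears the lip, then raise the nub end and lift
- used1: a C-size cell (torch battery): cylinder 26 mm in diameter, 50 mm long overall with the nub, 66 g. Origin at its middle; x runs along its axis towards the nub end. A used cell, at the start home in a bay of the rack; may be absent
- used2: a C-size cell (torch battery): cylinder 26 mm in diameter, 50 mm long overall with the nub, 66 g. Origin at its middle; x runs along its axis towards the nub end. A used cell, at the start home in a bay of the rack; may be absent
- used3: a C-size cell (torch battery): cylinder 26 mm in diameter, 50 mm long overall with the nub, 66 g. Origin at its middle; x runs along its axis towards the nub end. A used cell, at the start home in a bay of the rack; may be absent
- fresh1: a C-size cell (torch battery): cylinder 26 mm in diameter, 50 mm long overall with the nub, 66 g. Origin at its middle; x runs along its axis towards the nub end. A fresh cell, at the start lying on the mat with its nub pointing roughly towards the robot; may be absent
- fresh1_nub (a point): tip of this cell's nub (8 mm across, 1.5 mm high), 25 mm from the cell's middle
- fresh2: a C-size cell (torch battery): cylinder 26 mm in diameter, 50 mm long overall with the nub, 66 g. Origin at its middle; x runs along its axis towards the nub end. A fresh cell, at the start lying on the mat with its nub pointing roughly towards the robot; may be absent
- fresh2_nub (a point): tip of this cell's nub (8 mm across, 1.5 mm high), 25 mm from the cell's middle
- fresh3: a C-size cell (torch battery): cylinder 26 mm in diameter, 50 mm long overall with the nub, 66 g. Origin at its middle; x runs along its axis towards the nub end. A fresh cell, at the start lying on the mat with its nub pointing roughly towards the robot; may be absent
- fresh3_nub (a point): tip of this cell's nub (8 mm across, 1.5 mm high), 25 mm from the cell's middle
- nut: bystander, to be left where it is: steel hexagon nut 32 mm across, 13 mm high, on the mat
- terminal: bystander, to be left where it is: terminal block 30 x 70 x 24 mm
- meter: bystander, to be left where it is: handheld meter 150 x 80 x 43 mm, lying face up
- driver: bystander, to be left where it is: screwdriver
- spanner: bystander, to be left where it is: spanner
- bracket: bystander, to be left where it is: steel angle bracket 50 x 90 x 82 mm with a stud
- tape: bystander, to be left where it is: roll of black tape 90 mm across, 19 mm high
Not all that is in view belongs to the job. What is shaped like the fresh3 but pink or red is not meant.

How it is judged:
On the way, in this order (a step that is already met when the one before it is completed fails the run):
1. the isolator is switched off (value of joint isolator below 0.15 rad), for 0.2 s.
2. with the isolator off, all used cells are in the bin and all fresh cells are home in the rack (value of joint isolator below 0.25 rad and x of used1 in the frame of bin between -0.055 and 0.055 m and y of used1 in the frame of bin between -0.055 and 0.055 m and z of used1 in the frame of bin between 0 and 0.085 m and linear speed of each of used1, used2, used3, fresh1, fresh2, fresh3 below 0.05 m/s and x of used2 in the frame of bin between -0.055 and 0.055 m and y of used2 in the frame of bin between -0.055 and 0.055 m and z of used2 in the frame of bin between 0 and 0.085 m and x of used3 in the frame of bin between -0.055 and 0.055 m and y of used3 in the frame of bin between -0.055 and 0.055 m and z of used3 in the frame of bin between 0 and 0.085 m and (distance between fresh1_nub and bay1_contact below 0.005 m or distance between fresh1_nub and bay2_contact below 0.005 m or distance between fresh1_nub and bay3_contact below 0.005 m) and angle between the x axis of each of fresh1, fresh2, fresh3 and the x axis of rack, either way round below 0.12 rad and (distance between fresh2_nub and bay1_contact below 0.005 m or distance between fresh2_nub and bay2_contact below 0.005 m or distance between fresh2_nub and bay3_contact below 0.005 m) and (distance between fresh3_nub and bay1_contact below 0.005 m or distance between fresh3_nub and bay2_contact below 0.005 m or distance between fresh3_nub and bay3_contact below 0.005 m)), for 0.2 s.
3. the isolator is switched on (value of joint isolator above 0.85 rad), for 0.2 s.
At the end, for the whole second after the job is handed in: isolator on (above 0.85 rad); every used cell at rest inside the bin; every fresh cell at rest in a bay, lying along it within 0.12 rad, nub tip within 5 mm of the contact (value of joint isolator above 0.85 rad and x of used1 in the frame of bin between -0.055 and 0.055 m and y of used1 in the frame of bin between -0.055 and 0.055 m and z of used1 in the frame of bin between 0 and 0.085 m and linear speed of each of used1, used2, used3, fresh1, fresh2, fresh3 below 0.05 m/s and x of used2 in the frame of bin between -0.055 and 0.055 m and y of used2 in the frame of bin between -0.055 and 0.055 m and z of used2 in the frame of bin between 0 and 0.085 m and x of used3 in the frame of bin between -0.055 and 0.055 m and y of used3 in the frame of bin between -0.055 and 0.055 m and z of used3 in the frame of bin between 0 and 0.085 m and (distance between fresh1_nub and bay1_contact below 0.005 m or distance between fresh1_nub and bay2_contact below 0.005 m or distance between fresh1_nub and bay3_contact below 0.005 m) and angle between the x axis of each of fresh1, fresh2, fresh3 and the x axis of rack, either way round below 0.12 rad and (distance between fresh2_nub and bay1_contact below 0.005 m or distance between fresh2_nub and bay2_contact below 0.005 m or distance between fresh2_nub and bay3_contact below 0.005 m) and (distance between fresh3_nub and bay1_contact below 0.005 m or distance between fresh3_nub and bay2_contact below 0.005 m or distance between fresh3_nub and bay3_contact below 0.005 m)); the robot touches nothing.
It fails at once if a bystander is pushed away (over 30 mm) (distance of any of nut, terminal, meter, driver, spanner, bracket, tape from where it was at the start of the episode above 0.03 m).
Of used1, used2, used3 only 2 to 3 are there at a start; the rules pass over those that are not, and their reading is None.
Of fresh1, fresh2, fresh3 only 2 to 3 are there at a start; the rules pass over those that are not, and their reading is None.
At some moment in a run one of bin may be knocked a few centimetres aside while the robot is not near it.
Once in a run the grip may slacken for a moment while it holds something.
It also fails if it takes over 210 s, if anything falls off the work surface, if the arm or the gripper's body presses on something with over 40 N, if the wrist force passes 120 N, or if a joint passes its speed limit or range.

## Working session

There is one attempt and no reset: what is moved stays moved. The work goes in short steps, Python scripts to look and compute and a tool call to move; the robot and the scene stay as the last step left them, time stands still between calls to the robot, and variables do not carry over. Pictures are saved under pics/ and viewed, at most 14 in all, crops included, and the job is handed in when it is done.

Besides the shell and the picture viewer there is one more tool, called after "Call:" by a JSON object that holds its "name" and its "arguments", one argument or row to a line. send_rows: Moves the arm, as the interface text tells. Its arguments: {"type":"object","properties":{"rows":{"type":"array","items":{"type":"array"}},"newtons":{"type":"number"}},"required":["rows"]}

```bash
ls; mkdir -p pics; cat > h.py <<'E'
import numpy as np, cv2
from station import ctrl
from scipy.spatial.transform import Rotation as R
def save(im,n): cv2.imwrite('pics/'+n,im[:,:,::-1])
def slopes(I,u,v):
    K=np.array([[I['fx'],0,I['cx']],[0,I['fy'],I['cy']],[0,0,1.]])
    p=np.stack([np.atleast_1d(u),np.atleast_1d(v)],-1).astype(float)[:,None]
    q=(p[:,0]-[I['cx'],I['cy']])/[I['fx'],I['fy']]
    s=q.copy()
    for _ in range(20): s=q/(1+I['k1']*(s**2).sum(1,keepdims=True))
    return s
def onplane(I,u,v,z):
    s=slopes(I,u,v); T=np.array(I['cam_to_world'])
    d=np.c_[s,np.ones(len(s))]@T[:3,:3].T; o=T[:3,3]
    return o+d*((z-o[2])/d[:,2])[:,None]
def cloud(I):
    v,u=np.mgrid[:480,:640]; s=slopes(I,u.ravel(),v.ravel()); T=np.array(I['cam_to_world'])
    z=I['range_z'].ravel()[:,None]
    P=(np.c_[s,np.ones(len(s))]*z)@T[:3,:3].T+T[:3,3]
    P[z[:,0]==0]=np.nan
    return P.reshape(480,640,3)
def project(I,P):
    T=np.linalg.inv(np.array(I['cam_to_world'])); c=np.atleast_2d(P)@T[:3,:3].T+T[:3,3]
    s=c[:,:2]/c[:,2:]; s=s*(1+I['k1']*(s**2).sum(1,keepdims=True))
    return s*[I['fx'],I['fy']]+[I['cx'],I['cy']]
def state():
    o=ctrl.get_obs(); r=R.from_rotvec(o['tool_rot']).as_matrix()
    print('t',round(o['t'],2),'tcp',np.round(o['tool_pos'],4),'x',np.round(r[:,0],3),'y',np.round(r[:,1],3),'z',np.round(r[:,2],3),'F',np.round(o['contact_force'],1),'op',round(o['opening'],4),'g',round(o['grip_force'],1))
    return o,r
E
python3 - <<'E'
from h import *
state()
for n in('top','scene'):
    I=ctrl.get_image(n); save(I['frame'],n+'0.png'); np.save(n+'0.npy',I,allow_pickle=True)
    print(n,{k:np.round(I[k],3) for k in('fx','fy','cx','cy','k1','cam_to_world')},(I['range_z']>0).mean())
E
```

```text
pics
t 0.0 tcp [0.1873 0.5956 0.2301] x [-0.954  0.3    0.   ] y [ 0.3    0.954 -0.002] z [-0.001 -0.002 -1.   ] F [0.3 0.2 0. ] op 0.0855 g 0.0
top {'fx': np.float64(540.7), 'fy': np.float64(540.7), 'cx': np.float64(322.788), 'cy': np.float64(240.389), 'k1': np.float64(0.039), 'cam_to_world': array([[ 0.024, -0.992,  0.12 ,  0.353],
       [-1.   , -0.024, -0.003, -0.032],
       [ 0.006, -0.12 , -0.993,  1.375],
       [ 0.   ,  0.   ,  0.   ,  1.   ]])} 0.995830078125
scene {'fx': np.float64(545.352), 'fy': np.float64(545.352), 'cx': np.float64(314.24), 'cy': np.float64(248.43), 'k1': np.float64(-0.159), 'cam_to_world': array([[-0.61 ,  0.548, -0.573,  1.211],
       [ 0.793,  0.426, -0.437,  0.498],
       [ 0.005, -0.72 , -0.694,  0.937],
       [ 0.   ,  0.   ,  0.   ,  1.   ]])} 0.99603515625
```

View pics/top0.png

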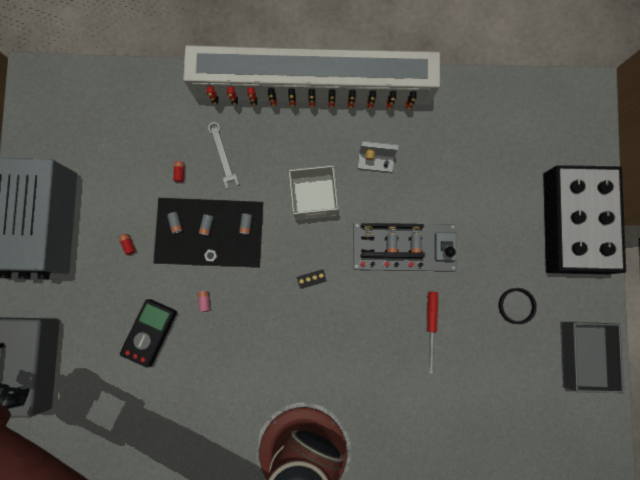

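View pics/scene0.png

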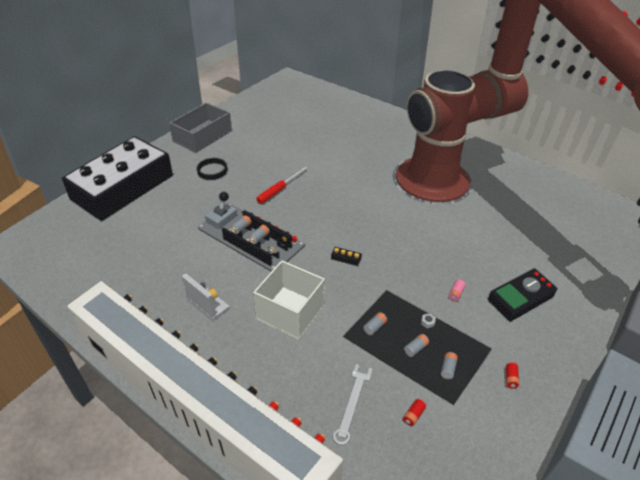

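The top view shows the rack at about (405,247), with used cells in two bays (392 and 416) and an empty bay at 367. The isolator ball is at (448,251), the bin at (314,192), and the fresh cells on the mat at (174,222), (205,224) and (245,223). The red and pink cells at (179,172), (126,243) and (204,300) are decoys. Next I'll get coarse poses.

```bash
python3 - <<'E'
from h import *
I=np.load('top0.npy',allow_pickle=True).item(); f=I['frame']; P=cloud(I)
print('bench z',np.nanmedian(P[320:420,200:280,2]), 'mat z',np.nanmedian(P[240:262,160:200,2]))
hsv=cv2.cvtColor(f,cv2.COLOR_RGB2HSV)
def show(n,uv,z):
    p=onplane(I,uv[:,0],uv[:,1],z); r=cv2.minAreaRect((p[:,:2]*1000).astype(np.float32)); print(n,np.round(r[0],1),np.round(r[1],1),round(r[2],1)); return p
def comp(mask,x0,y0,x1,y1):
    m=np.zeros_like(mask); m[y0:y1,x0:x1]=mask[y0:y1,x0:x1]
    n,l,s,c=cv2.connectedComponentsWithStats(m); i=1+np.argmax(s[1:,4]); cs,_=cv2.findContours((l==i).astype(np.uint8),0,1); return max(cs,key=cv2.contourArea)[:,0]
g=f.astype(int).sum(2)
# mat
show('mat',comp((g<110).astype(np.uint8),150,190,270,275),.002)
# bin by height
show('bin',comp(((P[:,:,2]>.07)&(P[:,:,2]<.12)).astype(np.uint8),280,155,345,225),.09)
# rack by height
show('rack',comp((P[:,:,2]>.005).astype(np.uint8),345,215,470,280),.01)
m=(P[:,:,2]>.058).astype(np.uint8)
show('ball',comp(m,430,225,465,270),.07)
# fresh cells by height on mat
m=(P[:,:,2]>.012).astype(np.uint8)
for b in((160,203,187,242),(194,208,217,242),(235,206,256,242)): show('fresh',comp(m,*b),.015)
save(cv2.resize(f[215:280,345:470],None,fx=6,fy=6,interpolation=cv2.INTER_CUBIC),'rackcrop.png')
E
```

```text
bench z -0.00022334938446633146 mat z 0.001940305381085472
mat [534.2 255.9] [266.4 166.7] 89.2
bin [631.   -9.5] [113.4 109.7] 7.3
rack [ 507.7 -244.6] [124.1 265.6] 0.5
ball [ 491.8 -345.7] [21.9 24.4] 1.4
fresh [554.7 339.8] [52. 26.] 16.9
fresh [550.9 261.2] [25.9 50. ] 78.8
fresh [555.5 161.8] [25.8 51.8] 84.7
```

View pics/rackcrop.png

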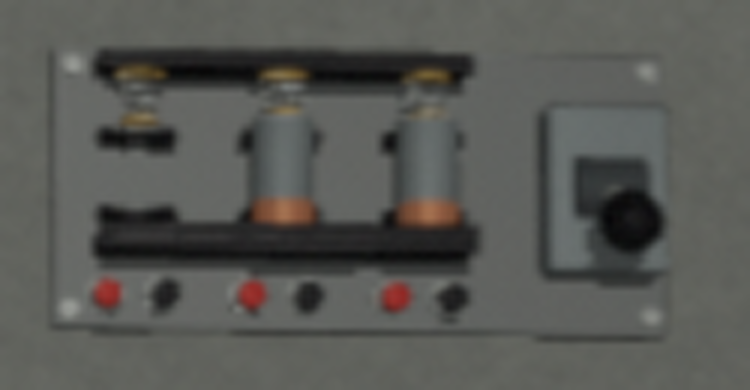

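Poses are plausible and match the given sizes: bin about 110 mm, cells 26x50, rack centre near (0.508,-0.245) with yaw about 180.5°. The crop shows the copper nub ends at the lower (robot) wall and the empty bay on the left. I'll move over the rack and look with the wrist camera.

Call:
{"name": "send_rows", "arguments": {
  "rows": [
    [8.5,[0,0,-2],-9],
    [8.5,[0,0,-2],-8.5],
    [8.5,[-2,-5.25,-1],0],
    [8.5,[-2,-5.25,-1],0],
    [8.5,[-2,-5.25,-1],0],
    [8.5,[-2,-5.25,-1],0],
    [8.5,[-2,-5.25,-1],0],
    [8.5,[-2,-5.25,-1],0],
    [8.5,[-2,-5.25,-1],0],
    [8.5,[-2,-5.25,-1],0]
  ]
}}

```text
t: 1.35
tool_pos: [0.3479, 0.1746, 0.3512]
tool_rot: [-0.002, 3.141, 0.0]
contact_force: [0.4, 0.4, 0.3]
opening: 0.085
grip_force: 0.0
```

Call:
{"name": "send_rows", "arguments": {
  "rows": [
    [8.5,[-2,-5.25,0],0],
    [8.5,[-2,-5.25,0],0],
    [8.5,[-2,-5.25,0],0],
    [8.5,[-2,-5.25,0],0],
    [8.5,[-2,-5.25,0],0],
    [8.5,[-2,-5.25,0],0],
    [8.5,[-2,-5.25,0],0],
    [8.5,[-2,-5.25,0],0],
    [0,[0,0,0],0],
    [0,[0,0,0],0]
  ]
}}

```text
t: 2.6
tool_pos: [0.5079, -0.2434, 0.3507]
tool_rot: [0.0, -3.141, -0.002]
contact_force: [-0.8, -0.4, 0.4]
opening: 0.0513
grip_force: 0.0
```

```bash
python3 - <<'E'
from h import *
state()
I=ctrl.get_image('wrist'); save(I['frame'],'w1.png'); np.save('w1.npy',I,allow_pickle=True)
print({k:np.round(I[k],3) for k in('fx','cx','cy','k1','cam_to_world')})
E
```

```text
t 2.6 tcp [ 0.5079 -0.2434  0.3507] x [-1.    -0.     0.001] y [-0.     1.     0.001] z [-0.001  0.001 -1.   ] F [-0.8 -0.4  0.4] op 0.0513 g 0.0
{'fx': np.float64(340.366), 'cx': np.float64(319.677), 'cy': np.float64(242.439), 'k1': np.float64(-0.054), 'cam_to_world': array([[ 0.001,  0.951,  0.308,  0.429],
       [ 1.   , -0.001,  0.001, -0.243],
       [ 0.001,  0.308, -0.951,  0.493],
       [ 0.   ,  0.   ,  0.   ,  1.   ]])}
```

View pics/w1.png

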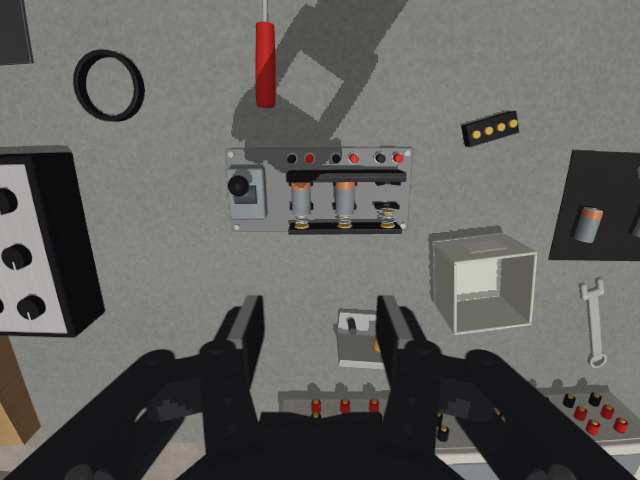

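The wrist view shows the rack at (228-412,147-235). The nub wall is the dark bar at row 177 and the spring wall at row 228; cells are at columns 301 and 345, the empty bay at 387, and the ball at (238,186). Next I'll measure with depth.

```bash
cat >> h.py <<'E'
def rackmeas(I,verbose=True):
    P=cloud(I); X=P.reshape(-1,3); 
    def sel(x0,x1,y0,y1,z0,z1): return X[(X[:,0]>x0)&(X[:,0]<x1)&(X[:,1]>y0)&(X[:,1]<y1)&(X[:,2]>z0)&(X[:,2]<z1)]
    def rect(n,p):
        if len(p)<5: print(n,len(p)); return
        r=cv2.minAreaRect((p[:,:2]*1000).astype(np.float32)); print(n,len(p),'c',np.round(r[0],1),'s',np.round(r[1],1),'a',round(r[2],2),'z',np.round(np.percentile(p[:,2],[5,50,95])*1000,1))
    return sel,rect
E
python3 - <<'E'
from h import *
I=np.load('w1.npy',allow_pickle=True).item(); sel,rect=rackmeas(I)
rect('plate',sel(.43,.59,-.40,-.09,.006,.014))
rect('nubwall',sel(.46,.50,-.33,-.10,.0485,.053))
rect('sprwall',sel(.53,.58,-.33,-.10,.043,.049))
rect('ball',sel(.45,.54,-.38,-.32,.06,.10))
rect('block',sel(.45,.57,-.39,-.30,.033,.037))
for y in(-.185,-.245,-.305):
    p=sel(.488,.555,y-.02,y+.02,.042,.0475); rect('cell',p)
    for h in np.arange(.012,.05,.004):
        q=sel(.47,.56,y-.03,y+.03,h,h+.004)
    # profile along x near bay: max z at y offset +-11 (saddle arms)
p=sel(.46,.57,-.22,-.15,.011,.06)
for x in np.arange(.46,.57,.003):
    q=p[(abs(p[:,0]-x)<.0015)]
    if len(q): print(int(x*1e3+.5), 'z max',np.round(q[:,2].max()*1e3,1),'y',np.round(np.percentile(q[:,1],[2,98])*1e3,1),len(q))
# edges in the image: screws / posts
E
```

```text
plate 8533 c [ 507.6 -243.1] s [120.9 260.4] a 0.56 z [ 8.5 10.1 11.8]
nubwall 1141 c [ 484.5 -208.4] s [ 14.3 155.9] a 0.76 z [49.5 51.  52.3]
sprwall 827 c [ 545.5 -208.5] s [ 32.2 155.7] a 0.61 z [43.7 45.8 47.4]
ball 341 c [ 490.  -343.3] s [23.4 24.6] a 83.22 z [75.1 82.4 86.3]
block 1120 c [ 507.8 -343.2] s [49.2 68.6] a 89.79 z [33.5 34.9 36.3]
cell 201 c [ 522.7 -185.7] s [65.2 38.4] a 1.58 z [42.5 45.  46.7]
cell 216 c [ 522.8 -245.9] s [65.2 38.4] a 1.73 z [42.4 44.8 46.7]
cell 1
460 z max 31.8 y [-218.8 -156.3] 29
463 z max 31.4 y [-219.4 -156.9] 57
466 z max 31.1 y [-219.5 -158.7] 39
469 z max 15.5 y [-213. -152.] 21
472 z max 12.6 y [-217.6 -153.3] 15
475 z max 12.2 y [-219.3 -154.2] 19
478 z max 53.8 y [-217.7 -151.4] 251
481 z max 52.8 y [-217.8 -152. ] 160
484 z max 52.9 y [-217.8 -151.4] 108
487 z max 52.8 y [-217.7 -151.7] 109
490 z max 52.6 y [-218.7 -151.9] 70
493 z max 48.9 y [-219.6 -155.5] 55
496 z max 47.9 y [-219.1 -152.3] 74
499 z max 47.9 y [-219.5 -156.9] 46
502 z max 47.8 y [-219.5 -166.9] 43
505 z max 48.3 y [-219.4 -157. ] 52
508 z max 48.1 y [-219.4 -155.3] 52
511 z max 47.8 y [-219.4 -154.9] 41
514 z max 48.1 y [-219.4 -153.6] 52
517 z max 48.0 y [-219.3 -166.9] 41
520 z max 47.8 y [-219.2 -151.7] 51
523 z max 48.8 y [-218.9 -151.5] 62
526 z max 47.4 y [-218.5 -152.1] 77
529 z max 48.1 y [-218.8 -151.6] 64
532 z max 48.4 y [-219.1 -150.9] 61
535 z max 47.0 y [-218.2 -151.5] 36
538 z max 43.3 y [-213.7 -151.2] 39
541 z max 39.1 y [-216.5 -151.7] 27
544 z max 42.5 y [-215.3 -151.5] 37
547 z max 44.5 y [-217.8 -151.3] 39
550 z max 43.1 y [-216.3 -150.5] 44
553 z max 47.8 y [-218.6 -152.9] 315
556 z max 48.1 y [-217.7 -151.9] 117
559 z max 47.9 y [-218.5 -151.6] 117
562 z max 45.4 y [-210.7 -155.6] 6
```

```bash
python3 - <<'E'
from h import *
I=np.load('w1.npy',allow_pickle=True).item(); sel,rect=rackmeas(I)
q=sel(.495,.533,-.30,-.12,.0455,.049)
h,e=np.histogram(q[:,1],bins=np.arange(-.30,-.12,.004)); print([(round(b*1e3),n) for b,n in zip(e,h) if n>3])
for a,b in((-.23,-.185),(-.29,-.245)):
    p=sel(.495,.53,a,b,.036,.05); c=np.linalg.lstsq(np.c_[2*p[:,1:],np.ones(len(p))],(p[:,1:]**2).sum(1),rcond=None)[0]
    print('cell axis y,z',c[:2], 'r',np.sqrt(c[2]+c[0]**2+c[1]**2))
    for x0,x1 in((.495,.51),(.515,.53)):
        p=sel(x0,x1,a,b,.036,.05); c=np.linalg.lstsq(np.c_[2*p[:,1:],np.ones(len(p))],(p[:,1:]**2).sum(1),rcond=None)[0]; print('  ',(x0+x1)/2,c[:2])
# empty bay: grid of max z
p=sel(.488,.556,-.178,-.118,.005,.06)
print('cols y',[int(y*1e3) for y in np.arange(-.176,-.118,.005)])
for x in np.arange(.489,.556,.003):
    print(int(x*1e3),[ (lambda q: int(np.percentile(q[:,2],90)*1e3) if len(q) else -1)(p[(abs(p[:,0]-x)<.0016)&(abs(p[:,1]-y)<.0026)]) for y in np.arange(-.176,-.118,.005)])
E
```

```text
[(-276, np.int64(37)), (-272, np.int64(76)), (-268, np.int64(73)), (-264, np.int64(21)), (-216, np.int64(45)), (-212, np.int64(78)), (-208, np.int64(75)), (-204, np.int64(24))]
cell axis y,z [-0.20886347  0.035127  ] r 0.011939485331663089
   0.5025 [-0.20888839  0.03511161]
   0.5225 [-0.20880504  0.03502997]
cell axis y,z [-0.26880889  0.03499834] r 0.012016093522217552
   0.5025 [-0.26888695  0.03466563]
   0.5225 [-0.26878486  0.03520236]
cols y [-176, -170, -165, -160, -155, -150, -145, -140, -135, -130, -125, -120]
489 [52, 51, 52, 52, 51, 51, 51, 51, 51, 50, -1, 10]
492 [-1, -1, 30, 29, 25, -1, -1, 24, 28, 28, -1, 9]
495 [10, 11, 28, 28, 25, 19, 18, 25, 30, 29, 11, 10]
498 [10, 10, 23, 28, 23, 18, 10, 22, -1, 11, 11, 10]
501 [10, 11, 10, 10, 11, 10, 10, 11, 10, 11, 11, 11]
504 [11, 11, 11, 10, 10, 10, 10, 11, 10, 10, 10, 11]
507 [10, 10, 11, 10, 11, 11, 10, 10, 10, 11, 10, 10]
510 [11, 10, 10, 10, 11, 10, 10, 10, 11, 10, 10, 11]
513 [10, 10, 10, 10, 10, 11, 11, 11, 10, 11, 11, 10]
516 [10, 11, 10, 11, 11, 10, 11, 10, 11, 11, 10, 10]
519 [10, 10, 10, 10, 10, 11, 11, 11, 11, 10, 10, 11]
522 [10, 11, 10, 11, 10, 11, 11, 10, 10, 11, 11, 11]
525 [10, 11, 27, 28, 24, 17, 18, 25, 29, 28, 11, 11]
528 [11, 10, 27, 30, 26, 20, 19, 25, 29, 29, 10, 10]
531 [10, 11, 12, 29, 38, 41, 41, 39, 26, -1, 10, 10]
534 [10, 11, 10, 9, 39, 41, 41, 38, 11, 9, 11, 10]
537 [11, 11, 11, 11, 36, 43, 38, 38, 10, 10, 10, 10]
540 [10, 11, 11, 11, 16, 43, 41, 36, 10, 10, 10, 10]
543 [10, 10, 11, 11, 34, 28, 27, 32, 10, 10, 11, 11]
546 [10, 10, 10, 11, 40, 44, 42, 40, 11, 10, 10, 10]
549 [11, 10, 10, 10, 34, 33, 26, 36, 10, 11, 10, 10]
552 [44, 45, 44, 42, 42, 44, 44, 44, 44, 41, 10, 10]
555 [46, 45, 46, 46, 46, 47, 47, 46, 46, 45, 11, 12]
```

The measurements agree with each other: bay axes at y = -0.149 (empty), -0.209 and -0.269, contact face x≈0.4856, saddle tops 29 mm, ball at (0.490,-0.343). Now I'll push the isolator to OFF with closed fingers.

Call:
{"name": "send_rows", "arguments": {
  "rows": [
    [0,[2.8,-5,0],0],
    [0,[2.8,-5,0],-0.6],
    [0,[0,0,5.8],0],
    [0,[0,0,5.8],0],
    [0,[0,0,5.8],0],
    [0,[0,0,5.8],0],
    [0,[0,0,5.8],0],
    [0,[0,0,0],0]
  ]
}}

```text
t: 3.65
tool_pos: [0.4492, -0.3393, 0.0565]
tool_rot: [0.02, -3.134, -0.012]
contact_force: [-1.1, -0.1, -0.1]
opening: -0.0003
grip_force: 0.0
```

Call:
{"name": "send_rows", "arguments": {
  "rows": [
    [0,[-1,0,0],0],
    [0,[-1,0,0],0],
    [0,[-1,0,0],0],
    [0,[-1,0,0],0],
    [0,[-0.8,0,0],0],
    [0,[-0.5,0,0],0],
    [0,[0,0,0],0]
  ]
}}

```text
t: 4.53
tool_pos: [0.5056, -0.3428, 0.061]
tool_rot: [-0.018, 3.141, 0.001]
contact_force: [0.0, 0.3, 0.0]
opening: -0.0
grip_force: 0.0
```

```bash
python3 - <<'E'
from h import *
state()
I=ctrl.get_image('top'); P=cloud(I).reshape(-1,3)
I2=ctrl.get_image('scene'); P=np.r_[P,cloud(I2).reshape(-1,3)]
s=P[(P[:,0]>.46)&(P[:,0]<.56)&(P[:,1]>-.36)&(P[:,1]<-.325)&(P[:,2]>.045)&(P[:,2]<.09)]
print(len(s)); save(I2['frame'][170:290,170:330].repeat(4,0).repeat(4,1),'iso.png')
E
```

```text
t 4.53 tcp [ 0.5056 -0.3428  0.061 ] x [-1.    -0.011 -0.   ] y [-0.011  1.     0.001] z [ 0.     0.001 -1.   ] F [0.  0.3 0. ] op -0.0 g 0.0
192
```

View pics/iso.png

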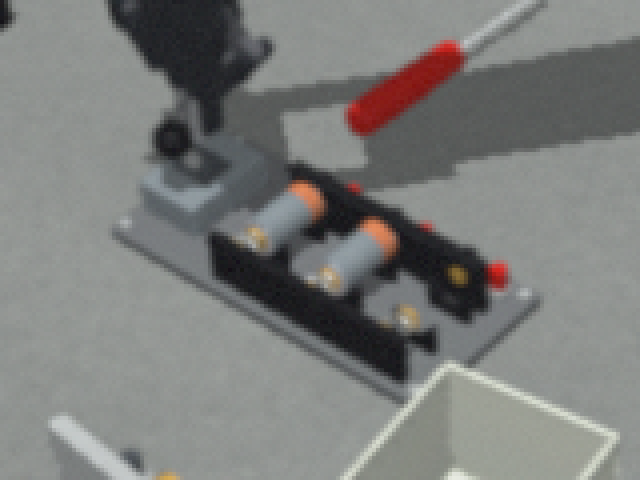

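The lever now leans to the spring side (-x), with the ball at crop (172,138) touching the finger. I'll push to the stop to be sure.

Call:
{"name": "send_rows", "arguments": {
  "rows": [
    [0,[-0.3,0,0],0],
    [0,[-0.2,0,0],0],
    [0,[0,0,0],0]
  ]
}}

```text
t: 5.0
tool_pos: [0.5068, -0.3428, 0.0608]
tool_rot: [0.018, -3.133, -0.003]
contact_force: [-12.5, 1.5, 5.4]
opening: -0.0002
grip_force: 6.2
```

```bash
python3 - <<'E'
from h import *
state()
E
```

```text
t 5.0 tcp [ 0.5068 -0.3428  0.0608] x [-1.    -0.011  0.009] y [-0.011  1.     0.002] z [-0.009  0.002 -1.   ] F [-12.5   1.5   5.4] op -0.0002 g 6.2
```

The isolator is hard against its OFF stop (12 N). I'll back off and go over the cell at y=-0.269.

Call:
{"name": "send_rows", "arguments": {
  "rows": [
    [0,[2,0,0],0],
    [4.4,[0,0,-4],0],
    [4.4,[0,0,-4],0],
    [4.4,[-0.9,3.7,0],0],
    [4.4,[-0.9,3.7,0],0],
    [4.4,[0,0,3],0],
    [4.4,[0,0,3],0],
    [4.4,[0,0,0],0],
    [4.4,[0,0,0],0]
  ]
}}

```text
t: 6.12
tool_pos: [0.5079, -0.2695, 0.0824]
tool_rot: [-0.017, 3.14, -0.001]
contact_force: [-0.7, -0.8, 0.6]
opening: 0.0442
grip_force: 0.0
```

Call:
{"name": "send_rows", "arguments": {
  "rows": [
    [4.4,[-0.1,0.05,2],0],
    [4.4,[0,0,2],0],
    [4.4,[0,0,1.2],0],
    [4.4,[0,0,0],0],
    [2.2,[0,0,0],0],
    [2.2,[0,0,0],0],
    [2.2,[0,0,0],0],
    [2.2,[0,0,0],0]
  ],
  "newtons": 60
}}

```text
t: 7.12
tool_pos: [0.5087, -0.2691, 0.03]
tool_rot: [-0.017, 3.141, -0.002]
contact_force: [-0.9, -2.8, -0.1]
opening: 0.0236
grip_force: 59.2
```

```bash
python3 - <<'E'
from h import *
state()
E
```

```text
t 7.12 tcp [ 0.5087 -0.2691  0.03  ] x [-1.    -0.011 -0.001] y [-0.011  1.    -0.001] z [ 0.001 -0.001 -1.   ] F [-0.9 -2.8 -0.1] op 0.0236 g 59.2
```

Call:
{"name": "send_rows", "arguments": {
  "rows": [
    [2.2,[-0.4,0,0],0],
    [2.2,[-0.4,0,0],0],
    [2.2,[0,0,0],0]
  ]
}}

```text
t: 7.5
tool_pos: [0.5151, -0.269, 0.0298]
tool_rot: [0.018, -3.138, 0.001]
contact_force: [-7.2, -2.2, 6.3]
opening: 0.0232
grip_force: 59.8
```

```bash
cat >> h.py <<'E'
def cellpose(I,box,zmin,r=.013):
    """cell points in box -> axis ends (PCA on upper surface)"""
    x0,x1,y0,y1=box; X=cloud(I).reshape(-1,3)
    p=X[(X[:,0]>x0)&(X[:,0]<x1)&(X[:,1]>y0)&(X[:,1]<y1)&(X[:,2]>zmin)]
    return p
E
python3 - <<'E'
from h import *
state()
I=ctrl.get_image('wrist'); save(I['frame'],'w2.png'); np.save('w2.npy',I,allow_pickle=True)
E
```

```text
t 7.5 tcp [ 0.5151 -0.269   0.0298] x [-1.    -0.011  0.004] y [-0.011  1.    -0.   ] z [-0.004 -0.    -1.   ] F [-7.2 -2.2  6.3] op 0.0232 g 59.8
```

View pics/w2.png

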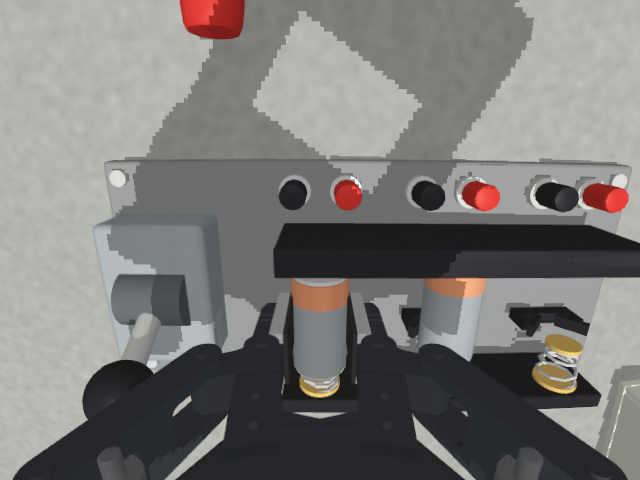

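The held cell has moved back about 6 mm: its nub-end rim is visible at (320,279), clear of the lip edge at row 276. Lift it.

Call:
{"name": "send_rows", "arguments": {
  "rows": [
    [2.2,[-0.05,0,-0.5],0],
    [2.2,[0,0,-0.7],0],
    [2.2,[0,0,-1],0],
    [2.2,[0,0,-1],0],
    [2.2,[0,0,-2],0],
    [2.2,[0,0,-4],0],
    [2.2,[0,0,-4],0],
    [2.2,[0,0,-2],0],
    [2.2,[0,0,0],0]
  ]
}}

```text
t: 8.68
tool_pos: [0.5181, -0.2691, 0.1839]
tool_rot: [-0.018, 3.137, -0.004]
contact_force: [-0.1, -0.4, -0.2]
opening: 0.0241
grip_force: 59.2
```

```bash
cat >> h.py <<'E'
def findbin():
    I=ctrl.get_image('top'); P=cloud(I)
    m=((P[:,:,2]>.075)&(P[:,:,2]<.10)&(P[:,:,0]>.5)&(P[:,:,0]<.74)&(abs(P[:,:,1])<.13)).astype(np.uint8)
    n,l,s,c=cv2.connectedComponentsWithStats(m); i=1+np.argmax(s[1:,4]); p=P[l==i]
    r=cv2.minAreaRect((p[:,:2]*1000).astype(np.float32)); print('bin',np.round(r[0],1),np.round(r[1],1),round(r[2],1))
E
python3 - <<'E'
from h import *
state(); findbin()
I=ctrl.get_image('wrist'); save(I['frame'],'w3.png'); np.save('w3.npy',I,allow_pickle=True)
E
```

```text
t 8.68 tcp [ 0.5181 -0.2691  0.1839] x [-1.    -0.011 -0.004] y [-0.011  1.    -0.003] z [ 0.004 -0.003 -1.   ] F [-0.1 -0.4 -0.2] op 0.0241 g 59.2
bin [633.4  -9.1] [112.  110.3] 6.8
```

View pics/w3.png

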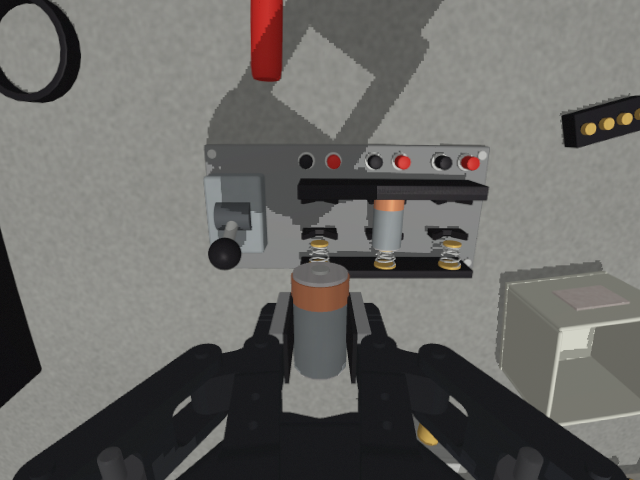

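The cell is held level and its bay is empty. The bin is still at (0.632,-0.009). Carry and drop.

Call:
{"name": "send_rows", "arguments": {
  "rows": [
    [2.2,[-2.3,5,0],0],
    [2.2,[-2.3,5,0],0],
    [2.2,[-2.3,5,0],0],
    [2.2,[-2.3,5,0],0],
    [2.2,[-2.3,4.9,0],0],
    [2.2,[0,0,0],0]
  ]
}}

```text
t: 9.52
tool_pos: [0.6285, -0.0147, 0.1784]
tool_rot: [0.025, -3.137, -0.002]
contact_force: [-0.2, -0.5, -0.1]
opening: 0.0239
grip_force: 59.1
```

Call:
{"name": "send_rows", "arguments": {
  "rows": [
    [2.2,[0,0,4.5],0],
    [2.2,[0,0,4],0],
    [2.2,[0,0,3.5],0],
    [2.2,[0,0,0],0],
    [3.8,[0,0,0],0],
    [3.8,[0,0,0],0],
    [3.8,[0,0,-6],0],
    [4.4,[0,0,-6],0],
    [4.4,[0,0,0],0]
  ]
}}

```text
t: 10.65
tool_pos: [0.6339, -0.0189, 0.1916]
tool_rot: [-0.018, 3.125, -0.004]
contact_force: [0.7, -0.7, 0.2]
opening: 0.0441
grip_force: 0.0
```

```bash
python3 - <<'E'
from h import *
state(); findbin()
E
```

```text
t 10.65 tcp [ 0.6339 -0.0189  0.1916] x [-1.    -0.011 -0.017] y [-0.011  1.    -0.003] z [ 0.017 -0.002 -1.   ] F [ 0.7 -0.7  0.2] op 0.0441 g 0.0
bin [641.1  45.1] [32.2  4. ] 7.1
```

Call:
{"name": "send_rows", "arguments": {
  "rows": [
    [4.4,[3.13,-4.72,0],0],
    [4.4,[3.13,-4.72,0],0],
    [4.4,[3.13,-4.72,0],0],
    [4.4,[3.13,-4.72,0],0],
    [4.4,[0,0,4],0],
    [4.4,[0,0,4],0],
    [4.4,[0,0,2.5],0],
    [4.4,[0,0,0],0],
    [4.4,[0,0,0],0]
  ]
}}

```text
t: 11.82
tool_pos: [0.5064, -0.2086, 0.0771]
tool_rot: [-0.018, 3.141, -0.001]
contact_force: [0.1, 1.0, 0.2]
opening: 0.044
grip_force: 0.0
```

```bash
python3 - <<'E'
from h import *
state(); findbin()
I=ctrl.get_image('top'); P=cloud(I).reshape(-1,3)
s=P[(abs(P[:,0]-.632)<.045)&(abs(P[:,1]+.009)<.045)]; print('in bin z pct',np.round(np.percentile(s[:,2],[5,50,90,97]),3))
E
```

```text
t 11.82 tcp [ 0.5064 -0.2086  0.0771] x [-1.    -0.011 -0.001] y [-0.011  1.    -0.001] z [ 0.001 -0.001 -1.   ] F [0.1 1.  0.2] op 0.044 g 0.0
bin [633.   -9.3] [112.  110.1] 7.4
in bin z pct [-0.     0.005  0.027  0.031]
```

Cell 1 is in the bin (a surface about 30 mm high). Now the middle bay.

Call:
{"name": "send_rows", "arguments": {
  "rows": [
    [4.4,[-0.2,-0.02,2],0],
    [4.4,[0,0,1.7],0],
    [4.4,[0,0,1],0],
    [4.4,[0,0,0],0],
    [2.2,[0,0,0],0],
    [2.2,[0,0,0],0],
    [2.2,[0,0,0],0],
    [2.2,[0,0,0],0]
  ]
}}

```text
t: 12.92
tool_pos: [0.5082, -0.209, 0.0299]
tool_rot: [-0.017, 3.141, -0.002]
contact_force: [0.7, -2.7, 1.7]
opening: 0.0238
grip_force: 59.2
```

Call:
{"name": "send_rows", "arguments": {
  "rows": [
    [2.2,[-0.4,0,0],0],
    [2.2,[-0.4,0,0],0],
    [2.2,[0,0,0],0]
  ]
}}

```text
t: 13.3
tool_pos: [0.5146, -0.209, 0.0298]
tool_rot: [0.018, -3.137, 0.001]
contact_force: [-7.8, -2.9, 5.8]
opening: 0.0238
grip_force: 59.9
```

Call:
{"name": "send_rows", "arguments": {
  "rows": [
    [2.2,[-0.05,0,-0.5],0],
    [2.2,[0,0,-0.7],0],
    [2.2,[0,0,-1],0],
    [2.2,[0,0,-1],0],
    [2.2,[0,0,-2],0],
    [2.2,[0,0,-4],0],
    [2.2,[0,0,-4],0],
    [2.2,[0,0,-2],0],
    [2.2,[0,0,0],0]
  ]
}}

```text
t: 14.42
tool_pos: [0.5177, -0.209, 0.1838]
tool_rot: [-0.018, 3.137, -0.003]
contact_force: [0.0, 0.8, -0.8]
opening: 0.0236
grip_force: 59.2
```

```bash
python3 - <<'E'
from h import *
state(); findbin()
I=ctrl.get_image('wrist'); a=np.load('w3.npy',allow_pickle=True).item()
c=lambda J:J['frame'][265:375,292:350].reshape(-1,3).mean(0); print(c(I),c(a)) # held cell as before?
E
```

```text
t 14.43 tcp [ 0.5177 -0.209   0.1838] x [-1.    -0.011 -0.004] y [-0.011  1.    -0.002] z [ 0.004 -0.002 -1.   ] F [ 0.   0.8 -0.8] op 0.0236 g 59.2
bin [633.1  -9.2] [111.8 110. ] 7.2
[99.72742947 90.79169279 85.85485893] [98.7854232  89.89561129 84.98965517]
```

Call:
{"name": "send_rows", "arguments": {
  "rows": [
    [2.2,[-2.9,5.07,0],0],
    [2.2,[-2.9,5.07,0],0],
    [2.2,[-2.9,5.07,0],0],
    [2.2,[-2.9,5.07,0],0],
    [2.2,[0,0,0],0],
    [2.2,[0,0,0],0]
  ]
}}

```text
t: 15.28
tool_pos: [0.629, -0.0043, 0.1789]
tool_rot: [0.018, -3.138, -0.0]
contact_force: [0.1, -0.4, -0.9]
opening: 0.0234
grip_force: 59.3
```

Call:
{"name": "send_rows", "arguments": {
  "rows": [
    [2.2,[0,0,4],0],
    [2.2,[0,0,4],0],
    [2.2,[0,0,2],0],
    [2.2,[0,0,0],0],
    [3.8,[0,0,0],0],
    [3.8,[0,0,0],0],
    [3.8,[0,0,-6],0],
    [4.4,[0,0,-6],0],
    [4.4,[0,0,0],0]
  ]
}}

```text
t: 16.4
tool_pos: [0.6347, -0.0048, 0.2112]
tool_rot: [-0.018, 3.126, -0.003]
contact_force: [-0.1, -0.1, 0.1]
opening: 0.0439
grip_force: 0.0
```

Call:
{"name": "send_rows", "arguments": {
  "rows": [
    [4.4,[2.6,5.1,-1.8],0],
    [4.4,[2.6,5.1,-1.8],0],
    [4.4,[2.6,5.1,-1.8],0],
    [4.4,[2.6,5.1,-1.8],0],
    [4.4,[2.6,5.1,-1.8],0],
    [4.4,[0,0,0],0],
    [4.4,[0,0,0],0]
  ]
}}

```text
t: 17.27
tool_pos: [0.4974, 0.2491, 0.2913]
tool_rot: [-0.018, 3.141, -0.001]
contact_force: [0.3, -0.4, 0.1]
opening: 0.0441
grip_force: 0.0
```

```bash
python3 - <<'E'
from h import *
state(); findbin()
T=ctrl.get_image('top'); P=cloud(T).reshape(-1,3)
s=P[(abs(P[:,0]-.632)<.045)&(abs(P[:,1]+.009)<.045)]; print('in bin z>15mm pts',(s[:,2]>.015).sum(),len(s),s[:,2].max())
I=ctrl.get_image('wrist'); save(I['frame'],'w4.png'); np.save('w4.npy',I,allow_pickle=True)
C=cloud(I); m=((C[:,:,2]>.010)&(C[:,:,2]<.035)&(C[:,:,0]>.45)&(C[:,:,0]<.62)&(C[:,:,1]>.12)&(C[:,:,1]<.39)).astype(np.uint8)
hsv=cv2.cvtColor(I['frame'],cv2.COLOR_RGB2HSV)
n,l,st,c=cv2.connectedComponentsWithStats(m)
for i in range(1,n):
    if st[i,4]<80: continue
    p=C[l==i]; r=cv2.minAreaRect((p[:,:2]*1000).astype(np.float32))
    o=(l==i)&(hsv[:,:,1]>90)&(hsv[:,:,0]<20)
    top=p[p[:,2]>.022]; 
    if len(top)>20:
        mu=top[:,:2].mean(0); _,_,V=np.linalg.svd(top[:,:2]-mu); ax=V[0]
        if o.sum(): ax=ax*np.sign(ax@(C[o][:,:2].mean(0)-mu))
        print('top line mean',np.round(mu*1e3,1),'nub dir deg',round(np.degrees(np.arctan2(ax[1],ax[0])),1),'ext',np.round(np.percentile((top[:,:2]-mu)@ax,[1,99])*1e3,1))
    print(i,st[i],np.round(r[0],1),np.round(r[1],1),round(r[2],1),'zmax',p[:,2].max(),'orange',o.sum())
E
```

```text
t 17.27 tcp [0.4974 0.2491 0.2913] x [-1.    -0.012 -0.001] y [-0.012  1.    -0.   ] z [ 0.001 -0.    -1.   ] F [ 0.3 -0.4  0.1] op 0.0441 g 0.0
bin [633.4  -9.2] [112. 110.] 7.4
in bin z>15mm pts 340 1063 0.03671881634048324
1 [306 167  26  25 455] [473.3 247. ] [27.8 30.6] 53.8 zmax 0.017755052970540863 orange 0
top line mean [549.4 261.1] nub dir deg 168.2 ext [-24.3  22.8]
2 [316 220  28  41 783] [550.  261.4] [26.  50.1] 78.6 zmax 0.02936028687248532 orange 175
top line mean [554.1 161.9] nub dir deg 175.3 ext [-24.8  23.1]
3 [242 223  22  41 799] [554.5 161.5] [25.5 50.5] 84.6 zmax 0.030104486094778338 orange 172
top line mean [553.3 339.9] nub dir deg -162.3 ext [-25.3  23. ]
4 [377 223  28  42 798] [553.6 340.4] [50.2 26.1] 18.3 zmax 0.02942595643007645 orange 169
```

View pics/w4.png

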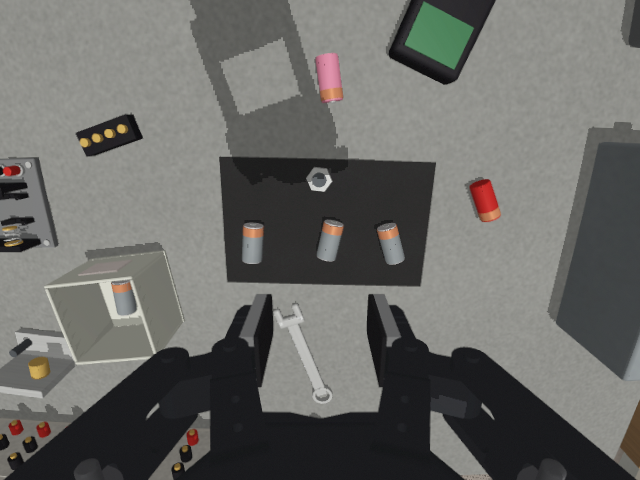

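Both used cells are in the bin. Fresh cells are A (0.554,0.162) nub 175.3°, B (0.550,0.261) nub 168.3° and C (0.5535,0.340) nub 197.8°, each 26x50 mm as expected. I'll pick A, gripping 3 mm nubward of its middle.

Call:
{"name": "send_rows", "arguments": {
  "rows": [
    [4.4,[0,0,0],5.4],
    [4.4,[-3.04,-4.12,3],0],
    [4.4,[-3.04,-4.12,3],0],
    [4.4,[0,0,5],0],
    [4.4,[0,0,5],0],
    [4.4,[0,0,5],0],
    [4.4,[0,0,3],0],
    [4.4,[0,0,0],0],
    [4.4,[0,0,0],0]
  ],
  "newtons": 30
}}

```text
t: 18.55
tool_pos: [0.5523, 0.1615, 0.0526]
tool_rot: [0.132, 3.137, 0.0]
contact_force: [-0.1, 0.1, -0.1]
opening: 0.0443
grip_force: 0.0
```

```bash
python3 - <<'E'
from h import *
state()
E
```

```text
t 18.55 tcp [0.5523 0.1615 0.0526] x [-0.996  0.084 -0.002] y [0.084 0.996 0.   ] z [ 0.002  0.    -1.   ] F [-0.1  0.1 -0.1] op 0.0443 g 0.0
```

Call:
{"name": "send_rows", "arguments": {
  "rows": [
    [4.4,[0.1,0,2],0],
    [4.4,[0,0,1.5],0],
    [4.4,[0,0,0.65],0],
    [4.4,[0,0,0],0],
    [2.2,[0,0,0],0],
    [2.2,[0,0,0],0],
    [2.2,[0,0,0],0],
    [2.2,[0,0,0],0]
  ]
}}

```text
t: 19.55
tool_pos: [0.5506, 0.1622, 0.0104]
tool_rot: [0.13, 3.138, 0.0]
contact_force: [0.7, 0.5, 1.7]
opening: 0.0246
grip_force: 30.1
```

Call:
{"name": "send_rows", "arguments": {
  "rows": [
    [2.2,[0,0,-2],0],
    [2.2,[0,0,-5],-5.4],
    [2.2,[0,0,-5],0],
    [2.2,[0,0,0],0],
    [2.2,[0,0,0],0]
  ]
}}

```text
t: 20.18
tool_pos: [0.5498, 0.162, 0.1301]
tool_rot: [-0.017, 3.141, -0.0]
contact_force: [-0.4, -1.4, -1.1]
opening: 0.0243
grip_force: 30.1
```

```bash
cat >> h.py <<'E'
def held(tag=None):
    """held cell in the tool plane: d along world x rel. to TCP, z rel. to TCP, from the top-surface line near the tool's centre plane"""
    o,r=state(); I=ctrl.get_image('wrist'); C=cloud(I); t=np.array(o['tool_pos'])
    L=(C-t)@r  # tool axes
    m=(abs(L[:,:,1])<.004)&(abs(L[:,:,0])<.05)&(L[:,:,2]<.02)&(L[:,:,2]>-.045)
    p=L[m]; 
    f=I['frame'].astype(int)
    xs=np.arange(-.045,.04,.004)
    print('tool x -> height above TCP (mm):',[(round((x)*1e3),round(-np.median(p[abs(p[:,0]-x)<.002,2])*1e3,1)) for x in xs if (abs(p[:,0]-x)<.002).sum()>3])
    if tag: save(I['frame'],tag+'.png')
    return I
E
python3 - <<'E'
from h import *
I=held('w5'); J=np.load('w4.npy',allow_pickle=True).item()
E
```

```text
t 20.18 tcp [0.5498 0.162  0.1301] x [-1.    -0.011 -0.   ] y [-0.011  1.    -0.   ] z [ 0. -0. -1.] F [-0.4 -1.4 -1.1] op 0.0243 g 30.1
tool x -> height above TCP (mm): [(-29, np.float64(17.0)), (-25, np.float64(17.2)), (-21, np.float64(17.1)), (-17, np.float64(17.1)), (-13, np.float64(17.1)), (-9, np.float64(17.2)), (-5, np.float64(17.2)), (-1, np.float64(17.3)), (3, np.float64(17.2)), (7, np.float64(17.4)), (11, np.float64(17.4)), (15, np.float64(17.4)), (19, np.float64(9.3))]
```

Call:
{"name": "send_rows", "arguments": {
  "rows": [
    [2.2,[0.83,-5.19,0],0],
    [2.2,[0.83,-5.19,0],0],
    [2.2,[0.83,-5.19,0],0],
    [2.2,[0.83,-5.19,0],0],
    [2.2,[0.83,-5.19,0],0],
    [2.2,[0.83,-5.19,0],0],
    [2.2,[0,0,0],0],
    [2.2,[0,0,0],0]
  ]
}}

```text
t: 21.22
tool_pos: [0.5028, -0.1491, 0.1282]
tool_rot: [0.017, -3.139, -0.003]
contact_force: [0.3, 0.6, -0.3]
opening: 0.0246
grip_force: 30.1
```

```bash
cat >> h.py <<'E'
def ends(I=None):
    o,r=state(); I=I or ctrl.get_image('wrist'); t=np.array(o['tool_pos']); L=((cloud(I)-t)@r).reshape(-1,3)
    p=L[(abs(L[:,1])<.005)&(abs(L[:,0])<.06)&(L[:,2]>-.05)&(L[:,2]<.0)]
    # keep the upper line: robust fit
    k,b=np.polyfit(p[:,0],-p[:,2],1)
    for tol in(.006,.003,.002,.0015):
        q=p[abs(-p[:,2]-k*p[:,0]-b)<tol]; k,b=np.polyfit(q[:,0],-q[:,2],1)
    q=p[abs(-p[:,2]-k*p[:,0]-b)<.0015]; th=np.arctan(k)
    s=(q[:,0]+ -q[:,2]*k)/np.sqrt(1+k*k); lo,hi=np.percentile(s,[.5,99.5])
    # point on axis below top line at tool x=0
    za=b-.013/np.cos(th)
    s0=za*np.sin(th)  # arclength coordinate of axis point at x=0
    print('tilt deg',round(np.degrees(th),1),'axis z above TCP at x=0: %.1f'%(za*1e3),'flat at s=%.1f shoulder s=%.1f (along axis from pad centre) n=%d'%((lo-s0)*1e3,(hi-s0)*1e3,len(q)))
    return th,za,lo-s0,hi-s0
def plan(s=.030,e=.0185):
    for pd in(14,15,16,17,18,19,20):
        out=[]
        for deg in(0,8,14,20,25,28,30,32):
            th=np.radians(deg); z=17+13/np.cos(th)-(pd-4)*np.tan(th)
            B=np.array([pd+s*1e3*np.cos(th)-13*np.sin(th), z-s*1e3*np.sin(th)-13*np.cos(th)])
            out.append((deg,round(z,1),'B',np.round(B,1).tolist(),'face@8',round(B[0]+max(0,(8-B[1]))*np.tan(th),1)))
        print(pd,*out,sep='\n   ')
E
python3 - <<'E'
from h import *
th,za,lo,hi=ends(); plan(-lo,hi)
E
```

```text
t 21.23 tcp [ 0.5028 -0.1491  0.1282] x [-1.    -0.011  0.003] y [-0.011  1.     0.002] z [-0.003  0.002 -1.   ] F [ 0.3  0.6 -0.3] op 0.0246 g 30.1
tilt deg 0.2 axis z above TCP at x=0: 4.1 flat at s=-29.1 shoulder s=19.1 (along axis from pad centre) n=2198
14
   (0, np.float64(30.0), 'B', [43.1, 17.0], 'face@8', np.float64(43.1))
   (8, np.float64(28.7), 'B', [41.0, 11.8], 'face@8', np.float64(41.0))
   (14, np.float64(27.9), 'B', [39.0, 8.3], 'face@8', np.float64(39.0))
   (20, np.float64(27.2), 'B', [36.9, 5.0], 'face@8', np.float64(37.9))
   (25, np.float64(26.7), 'B', [34.8, 2.6], 'face@8', np.float64(37.3))
   (28, np.float64(26.4), 'B', [33.6, 1.3], 'face@8', np.float64(37.1))
   (30, np.float64(26.2), 'B', [32.7, 0.5], 'face@8', np.float64(37.0))
   (32, np.float64(26.1), 'B', [31.8, -0.3], 'face@8', np.float64(37.0))
15
   (0, np.float64(30.0), 'B', [44.1, 17.0], 'face@8', np.float64(44.1))
   (8, np.float64(28.6), 'B', [42.0, 11.7], 'face@8', np.float64(42.0))
   (14, np.float64(27.7), 'B', [40.0, 8.0], 'face@8', np.float64(40.0))
   (20, np.float64(26.8), 'B', [37.9, 4.7]
[... 2529 characters left out ...]
', [37.7, -2.4], 'face@8', np.float64(43.7))
   (32, np.float64(23.0), 'B', [36.8, -3.5], 'face@8', np.float64(43.9))
20
   (0, np.float64(30.0), 'B', [49.1, 17.0], 'face@8', np.float64(49.1))
   (8, np.float64(27.9), 'B', [47.0, 11.0], 'face@8', np.float64(47.0))
   (14, np.float64(26.4), 'B', [45.0, 6.8], 'face@8', np.float64(45.4))
   (20, np.float64(25.0), 'B', [42.9, 2.9], 'face@8', np.float64(44.7))
   (25, np.float64(23.9), 'B', [40.8, -0.2], 'face@8', np.float64(44.7))
   (28, np.float64(23.2), 'B', [39.6, -1.9], 'face@8', np.float64(44.8))
   (30, np.float64(22.8), 'B', [38.7, -3.0], 'face@8', np.float64(45.0))
   (32, np.float64(22.3), 'B', [37.8, -4.1], 'face@8', np.float64(45.3))
```

Held level with its flat end 29 mm behind the pad centre. Now I'll lower it so the lip tips the nub end up.

Call:
{"name": "send_rows", "arguments": {
  "rows": [
    [2.2,[-0.08,0,3],0],
    [2.2,[0,0,2.5],0],
    [2.2,[0,0,1],0],
    [2.2,[0,0,0],0]
  ]
}}

```text
t: 21.78
tool_pos: [0.5042, -0.1487, 0.0641]
tool_rot: [0.02, -3.14, -0.001]
contact_force: [0.2, 0.1, -0.5]
opening: 0.0248
grip_force: 30.1
```

Call:
{"name": "send_rows", "arguments": {
  "rows": [
    [2.2,[0,0,0.3],0],
    [2.2,[0,0,0.2],0],
    [2.2,[0,0,0.2],0],
    [2.2,[0,0,0.2],0],
    [2.2,[0,0,0],0]
  ]
}}

```text
t: 22.4
tool_pos: [0.5058, -0.1501, 0.0581]
tool_rot: [-0.017, 3.14, -0.0]
contact_force: [-1.7, 2.1, 9.6]
opening: 0.0247
grip_force: 31.1
```

```bash
python3 - <<'E'
from h import *
ends()
E
```

```text
t 22.4 tcp [ 0.5058 -0.1501  0.0581] x [-1.    -0.011 -0.002] y [-0.011  1.    -0.   ] z [ 0.002 -0.    -1.   ] F [-1.7  2.1  9.6] op 0.0247 g 31.1
tilt deg 2.4 axis z above TCP at x=0: 4.3 flat at s=-28.8 shoulder s=19.5 (along axis from pad centre) n=2148
```

Call:
{"name": "send_rows", "arguments": {
  "rows": [
    [2.2,[0.2,0.1,0],0],
    [2.2,[0,0,0.1],0],
    [2.2,[0,0,0.1],0],
    [2.2,[0,0,0.1],0],
    [2.2,[0,0,0],0],
    [2.2,[0,0,0],0]
  ],
  "newtons": 20
}}

```text
t: 23.2
tool_pos: [0.5062, -0.1501, 0.0573]
tool_rot: [-0.017, 3.134, -0.004]
contact_force: [0.4, 2.3, 13.0]
opening: 0.0245
grip_force: 31.7
```

```bash
python3 - <<'E'
from h import *
ends()
E
```

```text
t 23.2 tcp [ 0.5062 -0.1501  0.0573] x [-1.    -0.011 -0.008] y [-0.011  1.    -0.002] z [ 0.008 -0.002 -1.   ] F [ 0.4  2.3 13. ] op 0.0245 g 31.7
tilt deg 4.3 axis z above TCP at x=0: 4.6 flat at s=-28.7 shoulder s=19.6 (along axis from pad centre) n=2099
```

Call:
{"name": "send_rows", "arguments": {
  "rows": [
    [2.2,[0.1,0.05,0.2],0],
    [2.2,[0.1,0.05,0.2],0],
    [2.2,[0,0,0.2],0],
    [2.2,[0,0,0.2],0],
    [2.2,[0,0,0],0]
  ]
}}

```text
t: 23.88
tool_pos: [0.5077, -0.1502, 0.0525]
tool_rot: [-0.016, 3.126, -0.007]
contact_force: [3.9, 2.2, 20.2]
opening: 0.0244
grip_force: 34.3
```

```bash
python3 - <<'E'
from h import *
ends()
E
```

```text
t 23.88 tcp [ 0.5077 -0.1502  0.0525] x [-1.    -0.011 -0.015] y [-0.01   1.    -0.005] z [ 0.015 -0.005 -1.   ] F [ 3.9  2.2 20.2] op 0.0244 g 34.3
tilt deg 11.3 axis z above TCP at x=0: 6.6 flat at s=-28.2 shoulder s=19.9 (along axis from pad centre) n=1917
```

Call:
{"name": "send_rows", "arguments": {
  "rows": [
    [2.2,[0,0,-0.8],0],
    [2.2,[0,0,-0.8],0],
    [2.2,[0,0,0],0],
    [2.2,[0,0,0],0]
  ]
}}

```text
t: 24.42
tool_pos: [0.4998, -0.1476, 0.0599]
tool_rot: [0.017, -3.14, -0.001]
contact_force: [0.0, 0.5, -1.0]
opening: 0.0247
grip_force: 32.2
```

```bash
python3 - <<'E'
from h import *
ends()
I=ctrl.get_image('wrist'); save(I['frame'],'w6.png')
E
```

```text
t 24.43 tcp [ 0.4998 -0.1476  0.0599] x [-1.    -0.011  0.002] y [-0.011  1.     0.001] z [-0.002  0.001 -1.   ] F [ 0.   0.5 -1. ] op 0.0247 g 32.2
tilt deg 10.4 axis z above TCP at x=0: 6.6 flat at s=-28.5 shoulder s=19.9 (along axis from pad centre) n=1969
```

View pics/w6.png

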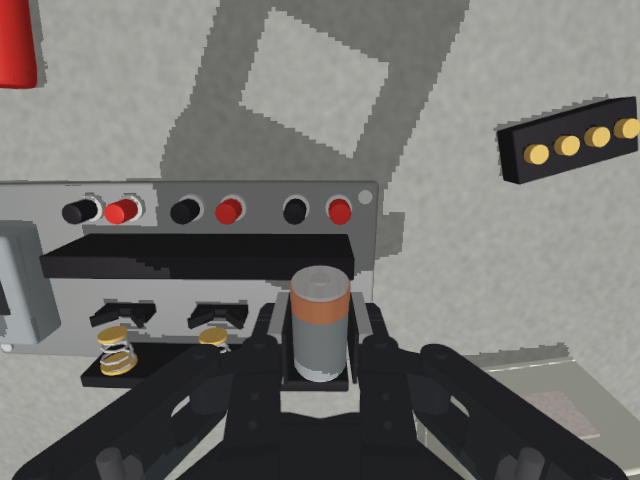

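The cell is tilted about 10° nub-up in the grip, unloaded above the lip (nub rim at (320,284)). I'll re-lower nearer the robot so the flat end clears the spring plate.

Call:
{"name": "send_rows", "arguments": {
  "rows": [
    [2.0,[0,-0.13,0.3],0],
    [2.0,[0,0,0.3],0],
    [2.0,[0,0,0.3],0],
    [2.0,[0,0,0.3],0],
    [2.0,[0,0,0.2],0],
    [2.0,[0,0,0],0]
  ],
  "newtons": 20
}}

```text
t: 25.28
tool_pos: [0.5036, -0.1498, 0.0507]
tool_rot: [-0.017, 3.136, -0.002]
contact_force: [-0.7, 3.4, 14.3]
opening: 0.0249
grip_force: 35.0
```

```bash
python3 - <<'E'
from h import *
ends()
E
```

```text
t 25.27 tcp [ 0.5036 -0.1498  0.0507] x [-1.    -0.011 -0.006] y [-0.011  1.    -0.001] z [ 0.006 -0.001 -1.   ] F [-0.7  3.4 14.3] op 0.0249 g 35.0
tilt deg 5.8 axis z above TCP at x=0: 5.1 flat at s=-21.4 shoulder s=22.1 (along axis from pad centre) n=584
```

```bash
python3 - <<'E'
import re
s=open('h.py').read()
s=s.replace("""    k,b=np.polyfit(p[:,0],-p[:,2],1)
    for tol in(.006,""","""    best=0
    rng=np.random.default_rng(0)
    for _ in range(400):
        a,c=p[rng.integers(len(p),size=2)]
        if abs(a[0]-c[0])<.015: continue
        kk=(c[2]-a[2])/(a[0]-c[0]); bb=-a[2]-kk*a[0]; n=(abs(-p[:,2]-kk*p[:,0]-bb)<.0012).sum()
        if n>best and bb>.012: best,k,b=n,kk,bb
    for tol in(""")
open('h.py','w').write(s)
E
python3 - <<'E'
from h import *
ends(); I=held(); np.save('w7.npy',I,allow_pickle=True)
E
```

```text
t 25.32 tcp [ 0.5037 -0.1498  0.0507] x [-1.    -0.011 -0.006] y [-0.011  1.    -0.001] z [ 0.006 -0.001 -1.   ] F [-1.2  3.2 14.1] op 0.0247 g 35.0
tilt deg 18.7 axis z above TCP at x=0: 7.7 flat at s=-26.0 shoulder s=21.9 (along axis from pad centre) n=1694
t 25.38 tcp [ 0.5036 -0.1497  0.0507] x [-1.    -0.011 -0.006] y [-0.011  1.    -0.001] z [ 0.006 -0.001 -1.   ] F [-0.7  2.9 14.4] op 0.0245 g 35.0
tool x -> height above TCP (mm): [(-29, np.float64(11.9)), (-25, np.float64(13.2)), (-21, np.float64(14.4)), (-17, np.float64(15.7)), (-13, np.float64(17.0)), (-9, np.float64(18.5)), (-5, np.float64(19.8)), (-1, np.float64(21.4)), (3, np.float64(22.7)), (7, np.float64(24.2)), (11, np.float64(25.7)), (15, np.float64(26.0)), (19, np.float64(19.6)), (23, np.float64(8.2)), (27, np.float64(-7.4))]
```

Call:
{"name": "send_rows", "arguments": {
  "rows": [
    [2.0,[0,0,0.2],0],
    [2.0,[0,0,0.2],0],
    [2.0,[0,0,0.1],0],
    [2.0,[0,0,0],0]
  ]
}}

```text
t: 25.92
tool_pos: [0.5055, -0.15, 0.0472]
tool_rot: [-0.017, 3.131, -0.003]
contact_force: [2.5, 4.1, 18.1]
opening: 0.0246
grip_force: 36.8
```

```bash
python3 - <<'E'
from h import *
ends()
E
```

```text
t 25.93 tcp [ 0.5055 -0.15    0.0472] x [-1.    -0.011 -0.01 ] y [-0.011  1.    -0.002] z [ 0.01  -0.002 -1.   ] F [ 2.5  4.1 18.1] op 0.0246 g 36.8
tilt deg 25.3 axis z above TCP at x=0: 8.8 flat at s=-25.0 shoulder s=23.2 (along axis from pad centre) n=1449
```

Tilt is now 25°, with the flat end low in front of the spring plate. Push it back on the spring.

Call:
{"name": "send_rows", "arguments": {
  "rows": [
    [2.0,[0,0.1,-0.4],0],
    [2.0,[-0.4,0,0],0],
    [2.0,[-0.4,0,0],0],
    [2.0,[-0.4,0,0],0],
    [2.0,[-0.4,0,0],0],
    [2.0,[-0.3,0,0],0],
    [2.0,[0,0,0],0],
    [2.0,[0,0,0],0]
  ]
}}

```text
t: 26.98
tool_pos: [0.5183, -0.1482, 0.0455]
tool_rot: [0.018, -3.138, 0.0]
contact_force: [-5.0, -1.4, 7.8]
opening: 0.0244
grip_force: 35.4
```

```bash
python3 - <<'E'
from h import *
th,za,lo,hi=ends()
o=ctrl.get_obs(); t=o['tool_pos']; pd=t[0]*1e3-485.6; pz=(t[2]+za)*1e3-34
c,s=np.cos(th),np.sin(th)
print('pad',pd,pz,'N',pd-hi*1e3*c-13*s, pz+hi*1e3*s-13*c,'B',pd-lo*1e3*c-13*s,pz+lo*1e3*s-13*c)
E
```

```text
t 26.98 tcp [ 0.5183 -0.1482  0.0455] x [-1.    -0.011  0.004] y [-0.011  1.    -0.   ] z [-0.004 -0.    -1.   ] F [-5.  -1.4  7.8] op 0.0244 g 35.4
tilt deg 23.4 axis z above TCP at x=0: 8.6 flat at s=-24.6 shoulder s=23.2 (along axis from pad centre) n=1524
pad 32.658706898138576 20.090327749461082 N 6.160595114209719 17.400646501419903 B 50.09761034933364 -1.6302443118067664
```

N is past the lip (d=6.2 mm) with the spring pressed. Lower to roll the nub down.

Call:
{"name": "send_rows", "arguments": {
  "rows": [
    [2.0,[0,0,0.4],0],
    [2.0,[0,0,0.4],0],
    [2.0,[0,0,0.4],0],
    [2.0,[0,0,0.2],0],
    [2.0,[0,0,0],0],
    [2.0,[0,0,0],0]
  ]
}}

```text
t: 27.78
tool_pos: [0.5179, -0.148, 0.0316]
tool_rot: [0.018, -3.137, -0.001]
contact_force: [-7.7, -1.1, 8.9]
opening: 0.0247
grip_force: 35.8
```

```bash
cat >> h.py <<'E'
def geo():
    th,za,lo,hi=ends()
    t=ctrl.get_obs()['tool_pos']; pd=t[0]*1e3-485.6; pz=(t[2]+za)*1e3-34
    c,s=np.cos(th),np.sin(th)
    print('pad d,z %.1f %.1f'%(pd,pz),'N d,z %.1f %.1f'%(pd-hi*1e3*c-13*s, pz+hi*1e3*s-13*c),'B d,z %.1f %.1f'%(pd-lo*1e3*c-13*s,pz+lo*1e3*s-13*c))
E
python3 - <<'E'
from h import *
geo()
E
```

```text
t 27.77 tcp [ 0.5179 -0.148   0.0316] x [-1.    -0.011  0.005] y [-0.011  1.     0.   ] z [-0.005  0.    -1.   ] F [-7.7 -1.1  8.9] op 0.0247 g 35.8
tilt deg 22.3 axis z above TCP at x=0: 8.7 flat at s=-31.8 shoulder s=23.3 (along axis from pad centre) n=1724
pad d,z 32.3 6.2 N d,z 5.8 3.0 B d,z 56.8 -17.9
```

Call:
{"name": "send_rows", "arguments": {
  "rows": [
    [2.0,[0,0,0.15],0],
    [2.0,[0,0,0],0],
    [2.6,[0,0,0],0],
    [2.8,[0,0,0],0],
    [3.2,[0,0,0],0],
    [3.2,[0,0,0],0]
  ]
}}

```text
t: 28.58
tool_pos: [0.5195, -0.1478, 0.03]
tool_rot: [0.018, -3.141, -0.0]
contact_force: [0.3, -0.2, -0.3]
opening: 0.0324
grip_force: 0.0
```

```bash
python3 - <<'E'
from h import *
geo(); I=held('w8')
E
```

```text
t 28.57 tcp [ 0.5195 -0.1478  0.03  ] x [-1.    -0.011  0.   ] y [-0.011  1.     0.   ] z [-0.  0. -1.] F [ 0.3 -0.2 -0.3] op 0.0324 g 0.0
tilt deg 6.8 axis z above TCP at x=0: 6.9 flat at s=-40.3 shoulder s=31.5 (along axis from pad centre) n=2622
pad d,z 34.0 3.0 N d,z 1.1 -6.2 B d,z 72.4 -14.6
t 28.62 tcp [ 0.5196 -0.1479  0.0301] x [-1.    -0.011  0.   ] y [-0.011  1.     0.   ] z [-0.  0. -1.] F [ 1.2 -0.6 -0.3] op 0.0319 g 0.0
tool x -> height above TCP (mm): [(-41, np.float64(15.9)), (-37, np.float64(15.8)), (-33, np.float64(12.8)), (-29, np.float64(12.4)), (-25, np.float64(11.3)), (-17, np.float64(17.7)), (-13, np.float64(18.1)), (-9, np.float64(18.8)), (-5, np.float64(19.3)), (-1, np.float64(19.9)), (3, np.float64(20.4)), (7, np.float64(20.9)), (11, np.float64(21.4)), (15, np.float64(21.9)), (19, np.float64(22.7)), (23, np.float64(23.1)), (27, np.float64(23.4)), (31, np.float64(21.2)), (35, np.float64(21.0)), (39, np.float64(21.0))]
```

View pics/w8.png

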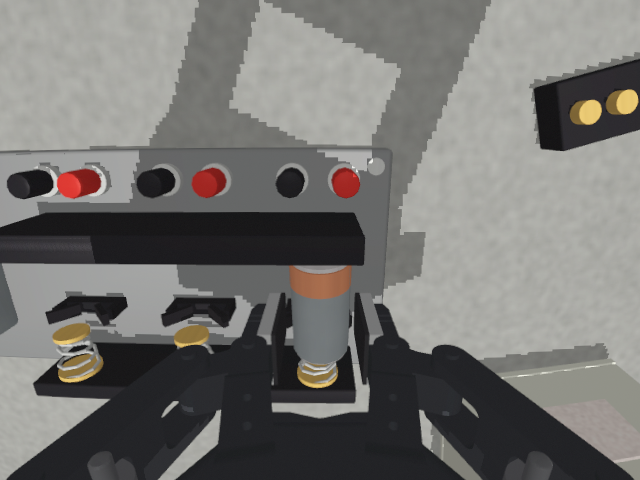

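The cell lies about 7° nub-high, its nub caught against the lip edge at (320,266). I'll press the nub end down from above with closed fingers.

Call:
{"name": "send_rows", "arguments": {
  "rows": [
    [3.4,[0,0,-2],0],
    [3.4,[0,0,-2],0],
    [0,[0.8,-0.05,0],0],
    [0,[0.8,-0.05,0],0],
    [0,[0,0,0],0],
    [0,[0,0,1.2],0],
    [0,[0,0,0.4],0],
    [0,[0,0,0.3],0],
    [0,[0,0,0.3],0],
    [0,[0,0,0],0]
  ]
}}

```text
t: 29.92
tool_pos: [0.5038, -0.1492, 0.0482]
tool_rot: [-0.017, 3.141, -0.0]
contact_force: [0.4, -0.3, 0.5]
opening: 0.0004
grip_force: 0.0
```

Call:
{"name": "send_rows", "arguments": {
  "rows": [
    [0,[0,0,0.2],0],
    [0,[0,0,0.2],0],
    [0,[0,0,0.1],0],
    [0,[0,0,0],0]
  ]
}}

```text
t: 30.42
tool_pos: [0.5042, -0.1515, 0.0466]
tool_rot: [0.019, -3.141, 0.008]
contact_force: [-9.6, -4.2, 16.1]
opening: -0.0001
grip_force: 8.4
```

```bash
python3 - <<'E'
from h import *
state()
E
```

```text
t 30.43 tcp [ 0.5042 -0.1515  0.0466] x [-1.    -0.012  0.   ] y [-0.012  1.    -0.005] z [-0.    -0.005 -1.   ] F [-9.6 -4.2 16.1] op -0.0001 g 8.4
```

Call:
{"name": "send_rows", "arguments": {
  "rows": [
    [0,[0,0,-1],0],
    [0,[0,0,-3],0],
    [0,[0,0,-4],0],
    [0,[0,0,-4],0],
    [4.4,[0,0,0],0]
  ]
}}

```text
t: 31.05
tool_pos: [0.5061, -0.15, 0.1677]
tool_rot: [-0.018, 3.134, -0.005]
contact_force: [-0.1, 0.0, -0.5]
opening: 0.0167
grip_force: 0.0
```

```bash
cat >> h.py <<'E'
def bay(y):
    """tops of a cell in the bay at y: line of surface heights along x, abs mm"""
    I=ctrl.get_image('wrist'); X=cloud(I).reshape(-1,3); p=X[(abs(X[:,1]-y)<.004)&(X[:,0]>.47)&(X[:,0]<.565)&(X[:,2]>.005)]
    print('bay',y,[(round(x*1e3-485.6),round(np.median(p[abs(p[:,0]-x)<.0012,2])*1e3,1)) for x in np.arange(.4806,.550,.003) if (abs(p[:,0]-x)<.0012).sum()>2])
    return I
E
python3 - <<'E'
from h import *
state(); I=bay(-.149); findbin()
X=cloud(I).reshape(-1,3)
p=X[(abs(X[:,1]+.149)<.02)&(X[:,0]>.495)&(X[:,0]<.53)&(X[:,2]>.044)]
mu=p[:,:2].mean(0);_,_,V=np.linalg.svd(p[:,:2]-mu); print(mu,V[0])
save(I['frame'][100:400,150:550].repeat(2,0).repeat(2,1),'w9.png')
E
```

```text
t 31.05 tcp [ 0.5061 -0.15    0.1677] x [-1.    -0.011 -0.008] y [-0.011  1.    -0.003] z [ 0.008 -0.003 -1.   ] F [-0.1  0.  -0.5] op 0.0167 g 0.0
bay -0.149 [(-5, np.float64(51.0)), (-2, np.float64(50.8)), (1, np.float64(50.9)), (4, np.float64(50.6)), (7, np.float64(251.2)), (10, np.float64(251.8)), (13, np.float64(46.7)), (16, np.float64(46.2)), (19, np.float64(46.6)), (22, np.float64(46.8)), (25, np.float64(46.6)), (28, np.float64(46.4)), (31, np.float64(46.5)), (34, np.float64(46.5)), (37, np.float64(46.6)), (40, np.float64(46.9)), (43, np.float64(46.4)), (46, np.float64(46.7)), (49, np.float64(46.2)), (52, np.float64(41.0)), (58, np.float64(40.9)), (61, np.float64(42.2)), (64, np.float64(39.8))]
bin [632.7  -9.3] [110.9 109.9] 7.1
[ 0.50028541 -0.14942736] [0.06322621 0.99799922]
```

View pics/w9.png

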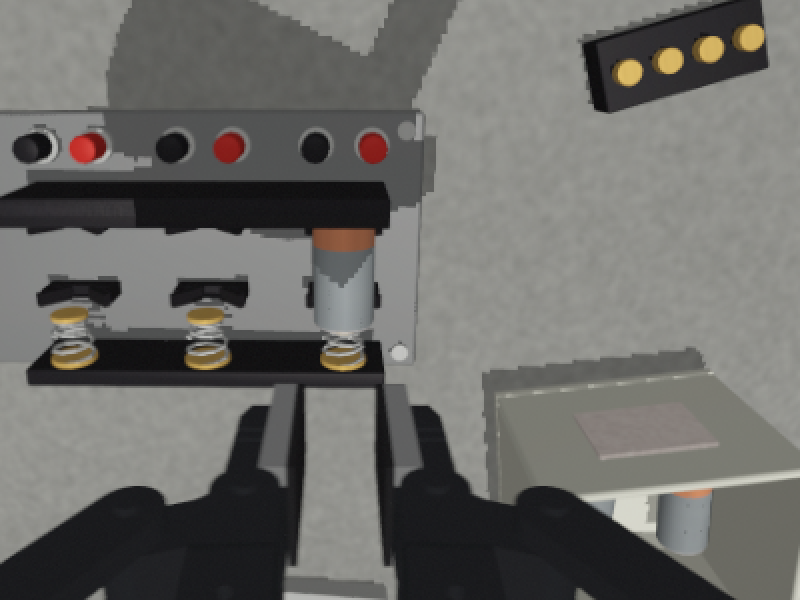

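Fresh cell A is home: level top at 46.6 mm, flat end at 50 mm from the contact, under the lip. Next is cell B.

Call:
{"name": "send_rows", "arguments": {
  "rows": [
    [4.4,[-0.67,5.87,0],0],
    [4.4,[-0.67,5.87,0],0],
    [4.4,[-0.67,5.87,0],0],
    [4.4,[-0.67,5.87,0],0],
    [4.4,[-0.67,5.87,0],0],
    [4.4,[-0.67,5.87,0],0],
    [4.4,[-0.67,5.87,0],0],
    [4.4,[0,0,3],6.2],
    [4.4,[0,0,3],6.2],
    [4.4,[0,0,0],0]
  ],
  "newtons": 30
}}

```text
t: 32.4
tool_pos: [0.5422, 0.2613, 0.0977]
tool_rot: [-0.318, -3.116, 0.006]
contact_force: [-0.2, -1.4, -0.4]
opening: 0.0436
grip_force: 0.0
```

```bash
cat >> h.py <<'E'
def fresh(gx,gy):
    """cells on the mat near (gx,gy): pose, and tool shift (cm) to grip 3 mm nubward"""
    o,r=state(); I=ctrl.get_image('wrist'); C=cloud(I); hsv=cv2.cvtColor(I['frame'],cv2.COLOR_RGB2HSV)
    k=(abs(C[:,:,0]-gx)<.04)&(abs(C[:,:,1]-gy)<.04)&(C[:,:,2]>.022)&(C[:,:,2]<.032)
    p=C[k][:,:2]; mu=p.mean(0); ax=np.linalg.svd(p-mu,full_matrices=False)[2][0]
    q=C[k&(hsv[:,:,1]>90)&(hsv[:,:,0]<20)][:,:2]
    ax=ax*np.sign(ax@(q.mean(0)-mu)) if len(q) else ax*-np.sign(ax[0])
    e=np.percentile((p-mu)@ax,[1,99]); org=mu+ax*(e.mean()+.00075); g=org+.003*ax
    w=np.r_[g,.011]-o['tool_pos']
    ta=np.degrees(np.arctan2(r[1,0],r[0,0])); na=np.degrees(np.arctan2(ax[1],ax[0]))
    print('origin',np.round(org*1e3,1),'ext',np.round(e*1e3,1),'nub deg',round(na,1),'tool turn',round(((ta-na+180)%360)-180,1),'shift cm',np.round(w@r*100,2),len(p))
E
python3 - <<'E'
from h import *
fresh(.550,.261)
E
```

```text
t 32.4 tcp [0.5422 0.2613 0.0977] x [-0.979  0.202  0.009] y [ 0.202  0.979 -0.005] z [-0.01  -0.003 -1.   ] F [-0.2 -1.4 -0.4] op 0.0436 g 0.0
origin [549.9 261.5] ext [-25.3  22.5] nub deg 168.0 tool turn 0.4 shift cm [-0.52  0.22  8.67] 2071
```

Call:
{"name": "send_rows", "arguments": {
  "rows": [
    [4.4,[0,0,3],0],
    [4.4,[0,0,2.5],0],
    [4.4,[0,0,0],0],
    [4.4,[0,0,0],0]
  ]
}}

```text
t: 32.95
tool_pos: [0.5471, 0.2625, 0.0501]
tool_rot: [0.321, 3.123, 0.002]
contact_force: [0.5, 0.8, 0.1]
opening: 0.0443
grip_force: 0.0
```

```bash
python3 - <<'E'
from h import *
fresh(.550,.261)
E
```

```text
t 32.95 tcp [0.5471 0.2625 0.0501] x [-0.979  0.204 -0.002] y [0.204 0.979 0.001] z [ 0.002  0.001 -1.   ] F [0.5 0.8 0.1] op 0.0443 g 0.0
origin [549.9 261.7] ext [-25.8  22.3] nub deg 168.4 tool turn -0.2 shift cm [ 0.01 -0.03  3.91] 3165
```

Call:
{"name": "send_rows", "arguments": {
  "rows": [
    [4.4,[0,0,2],0],
    [4.4,[0,0,1.5],0],
    [4.4,[0,0,0.4],0],
    [4.4,[0,0,0],0],
    [2.2,[0,0,0],0],
    [2.2,[0,0,0],0],
    [2.2,[0,0,0],0],
    [2.2,[0,0,0],0]
  ]
}}

```text
t: 34.0
tool_pos: [0.5464, 0.2624, 0.0099]
tool_rot: [0.322, 3.124, 0.001]
contact_force: [0.1, 0.8, 2.2]
opening: 0.025
grip_force: 30.1
```

Call:
{"name": "send_rows", "arguments": {
  "rows": [
    [2.2,[0,0,-2],0],
    [2.2,[0,0,-5],-6.2],
    [2.2,[0,0,-5],-6.2],
    [2.2,[0.63,-5.88,0],0],
    [2.2,[0.63,-5.88,0],0],
    [2.2,[0.63,-5.88,0],0],
    [2.2,[0.63,-5.88,0],0],
    [2.2,[0.63,-5.88,0],0],
    [2.2,[0.63,-5.88,0],0],
    [2.2,[0.63,-5.88,0],0]
  ]
}}

```text
t: 35.25
tool_pos: [0.5061, -0.1517, 0.1308]
tool_rot: [-0.017, 3.14, -0.001]
contact_force: [1.0, -0.1, -1.2]
opening: 0.0246
grip_force: 30.1
```

Call:
{"name": "send_rows", "arguments": {
  "rows": [
    [2.2,[0.63,-5.88,0],0],
    [2.2,[0,0,0],0],
    [2.2,[0,0,0],0]
  ]
}}

```text
t: 35.62
tool_pos: [0.5007, -0.2085, 0.1299]
tool_rot: [-0.017, 3.141, 0.0]
contact_force: [0.3, -1.1, -0.7]
opening: 0.0243
grip_force: 30.1
```

```bash
python3 - <<'E'
from h import *
ends()
E
```

```text
t 35.62 tcp [ 0.5007 -0.2085  0.1299] x [-1.    -0.011 -0.   ] y [-0.011  1.     0.   ] z [ 0.  0. -1.] F [ 0.3 -1.1 -0.7] op 0.0243 g 30.1
tilt deg 0.4 axis z above TCP at x=0: 4.6 flat at s=-29.0 shoulder s=19.5 (along axis from pad centre) n=2228
```

Call:
{"name": "send_rows", "arguments": {
  "rows": [
    [2.2,[0.05,0,3],0],
    [2.2,[0,0,3],0],
    [2.2,[0,0,0.6],0],
    [2.2,[0,0,0.3],0],
    [2.2,[0,0,0.3],0],
    [2.2,[0,0,0.3],0],
    [2.2,[0,0,0.3],0],
    [2.2,[0,0,0.3],0],
    [2.2,[0,0,0.3],0],
    [2.2,[0,0,0],0]
  ]
}}

```text
t: 36.92
tool_pos: [0.506, -0.2097, 0.0517]
tool_rot: [-0.016, 3.129, -0.004]
contact_force: [3.6, 5.5, 14.6]
opening: 0.0244
grip_force: 34.0
```

```bash
python3 - <<'E'
from h import *
geo()
E
```

```text
t 36.92 tcp [ 0.506  -0.2097  0.0517] x [-1.    -0.01  -0.012] y [-0.01   1.    -0.003] z [ 0.012 -0.002 -1.   ] F [ 3.6  5.5 14.6] op 0.0244 g 34.0
tilt deg 14.5 axis z above TCP at x=0: 7.3 flat at s=-26.3 shoulder s=21.8 (along axis from pad centre) n=1859
pad d,z 20.3 24.9 N d,z -4.0 17.8 B d,z 42.5 5.7
```

Call:
{"name": "send_rows", "arguments": {
  "rows": [
    [2.2,[0.1,0,0.2],0],
    [2.2,[0.1,0,0.2],0],
    [2.2,[0,0,0.2],0],
    [2.2,[0,0,0.2],0],
    [2.2,[0,0,0],0]
  ]
}}

```text
t: 37.6
tool_pos: [0.5067, -0.2104, 0.0457]
tool_rot: [-0.016, 3.123, -0.006]
contact_force: [9.1, 7.0, 19.6]
opening: 0.0246
grip_force: 37.9
```

```bash
python3 - <<'E'
from h import *
geo()
E
```

```text
t 37.6 tcp [ 0.5067 -0.2104  0.0457] x [-1.    -0.01  -0.018] y [-0.01   1.    -0.004] z [ 0.019 -0.004 -1.   ] F [ 9.1  7.  19.6] op 0.0246 g 37.9
tilt deg 24.2 axis z above TCP at x=0: 10.3 flat at s=-26.9 shoulder s=21.4 (along axis from pad centre) n=1479
pad d,z 21.1 22.1 N d,z -3.8 19.0 B d,z 40.3 -0.8
```

Call:
{"name": "send_rows", "arguments": {
  "rows": [
    [2.2,[0,0.1,-0.6],0],
    [2.2,[-0.5,0,0],0],
    [2.2,[-0.4,0,0],0],
    [2.2,[-0.4,0,0],0],
    [2.2,[-0.4,0,0],0],
    [2.2,[-0.4,0,0],0],
    [2.2,[0,0,0],0],
    [2.2,[0,0,0],0]
  ]
}}

```text
t: 38.65
tool_pos: [0.5184, -0.2084, 0.0445]
tool_rot: [0.018, -3.139, 0.002]
contact_force: [-6.2, -1.2, 7.9]
opening: 0.0247
grip_force: 36.3
```

```bash
python3 - <<'E'
from h import *
geo()
E
```

```text
t 38.65 tcp [ 0.5184 -0.2084  0.0445] x [-1.    -0.011  0.003] y [-0.011  1.    -0.001] z [-0.003 -0.001 -1.   ] F [-6.2 -1.2  7.9] op 0.0247 g 36.3
tilt deg 22.2 axis z above TCP at x=0: 10.2 flat at s=-26.4 shoulder s=21.5 (along axis from pad centre) n=1565
pad d,z 32.8 20.6 N d,z 8.0 16.7 B d,z 52.3 -1.4
```

Past the lip (N d=8). Lower, release gently.

Call:
{"name": "send_rows", "arguments": {
  "rows": [
    [2.2,[0,0,0.4],0],
    [2.2,[0,0,0.4],0],
    [2.2,[0,0,0.4],0],
    [2.2,[0,0,0.25],0],
    [2.2,[0,0,0],0],
    [2.6,[0,0,0],0],
    [2.8,[0,0,0],0],
    [3.2,[0,0,0],0],
    [3.2,[0,0,0],0]
  ]
}}

```text
t: 39.83
tool_pos: [0.5194, -0.2072, 0.0288]
tool_rot: [-0.018, 3.141, 0.001]
contact_force: [-0.8, 1.4, 3.5]
opening: 0.032
grip_force: 1.4
```

```bash
python3 - <<'E'
from h import *
held()
E
```

```text
t 39.83 tcp [ 0.5194 -0.2072  0.0288] x [-1.    -0.011 -0.   ] y [-0.011  1.     0.   ] z [ 0.  0. -1.] F [-0.8  1.4  3.5] op 0.032 g 1.4
tool x -> height above TCP (mm): [(-41, np.float64(17.2)), (-37, np.float64(17.1)), (-33, np.float64(13.9)), (-29, np.float64(13.5)), (-25, np.float64(13.2)), (-21, np.float64(19.3)), (-17, np.float64(20.1)), (-13, np.float64(21.0)), (-9, np.float64(21.9)), (-5, np.float64(22.8)), (-1, np.float64(23.8)), (3, np.float64(24.8)), (7, np.float64(25.7)), (11, np.float64(26.5)), (15, np.float64(27.8)), (19, np.float64(28.6)), (23, np.float64(29.3)), (27, np.float64(25.5)), (31, np.float64(22.3)), (35, np.float64(22.2)), (39, np.float64(22.2))]
```

Call:
{"name": "send_rows", "arguments": {
  "rows": [
    [3.6,[0,0,-2],0],
    [3.6,[0,0,-2.2],0],
    [0,[0.8,-0.08,0],0],
    [0,[0.8,-0.08,0],0],
    [0,[0,0,0],0],
    [0,[0,0,0.8],0],
    [0,[0,0,0.4],0],
    [0,[0,0,0.4],0],
    [0,[0,0,0.4],0],
    [0,[0,0,0.3],0]
  ]
}}

```text
t: 41.12
tool_pos: [0.5033, -0.2093, 0.0476]
tool_rot: [0.017, -3.141, 0.0]
contact_force: [-0.3, 0.4, 5.5]
opening: -0.0001
grip_force: 2.8
```

Call:
{"name": "send_rows", "arguments": {
  "rows": [
    [0,[0,0,0.2],0],
    [0,[0,0,0.2],0],
    [0,[0,0,0.1],0],
    [0,[0,0,0],0]
  ]
}}

```text
t: 41.62
tool_pos: [0.5037, -0.2111, 0.0465]
tool_rot: [0.018, -3.141, 0.005]
contact_force: [-10.8, 0.2, 20.4]
opening: -0.0001
grip_force: 10.3
```

Call:
{"name": "send_rows", "arguments": {
  "rows": [
    [0,[0,0,-1],0],
    [0,[0,0,-3],0],
    [0,[0,0,-4],0],
    [0,[0,0,-4],0],
    [4.4,[0,0,0],0],
    [4.4,[0,0,0],0]
  ]
}}

```text
t: 42.38
tool_pos: [0.5029, -0.2089, 0.1618]
tool_rot: [0.018, -3.141, -0.001]
contact_force: [0.3, 0.3, -0.8]
opening: 0.0358
grip_force: 0.0
```

```bash
python3 - <<'E'
from h import *
state(); bay(-.209); bay(-.149); findbin()
E
```

```text
t 42.38 tcp [ 0.5029 -0.2089  0.1618] x [-1.    -0.011  0.001] y [-0.011  1.     0.001] z [-0.001  0.001 -1.   ] F [ 0.3  0.3 -0.8] op 0.0358 g 0.0
bay -0.209 [(-5, np.float64(51.3)), (-2, np.float64(51.1)), (1, np.float64(51.3)), (4, np.float64(50.9)), (7, np.float64(246.7)), (10, np.float64(46.9)), (13, np.float64(46.9)), (16, np.float64(46.7)), (19, np.float64(46.6)), (22, np.float64(46.3)), (25, np.float64(46.1)), (28, np.float64(46.3)), (31, np.float64(46.5)), (34, np.float64(46.3)), (37, np.float64(46.5)), (40, np.float64(46.2)), (43, np.float64(46.5)), (46, np.float64(46.5)), (49, np.float64(46.3)), (52, np.float64(40.7)), (58, np.float64(41.3)), (61, np.float64(41.9)), (64, np.float64(25.9))]
bay -0.149 [(-5, np.float64(51.0)), (-2, np.float64(51.0)), (1, np.float64(50.9)), (4, np.float64(247.3)), (7, np.float64(246.8)), (10, np.float64(46.6)), (13, np.float64(46.9)), (16, np.float64(46.5)), (19, np.float64(46.6)), (22, np.float64(46.3)), (25, np.float64(46.7)), (28, np.float64(46.6)), (31, np.float64(46.5)), (34, np.float64(46.5)), (37, np.float64(46.6)), (40, np.float64(46.4)), (43, np.float64(46.7)), (46, np.float64(46.8)), (49, np.float64(46.3)), (52, np.float64(41.4)), (58, np.float64(41.0)), (61, np.float64(42.0)), (64, np.float64(18.2))]
bin [632.9  -9.3] [110.9 110.2] 7.2
```

Cells A and B are home. Now cell C.

Call:
{"name": "send_rows", "arguments": {
  "rows": [
    [4.4,[-0.54,5.48,0],0],
    [4.4,[-0.54,5.48,0],0],
    [4.4,[-0.54,5.48,0],0],
    [4.4,[-0.54,5.48,0],0],
    [4.4,[-0.54,5.48,0],0],
    [4.4,[-0.54,5.48,0],0],
    [4.4,[-0.54,5.48,0],0],
    [4.4,[-0.54,5.48,0],0],
    [4.4,[-0.54,5.48,0],0],
    [4.4,[-0.54,5.48,0],0]
  ],
  "newtons": 30
}}

```text
t: 43.78
tool_pos: [0.5504, 0.3409, 0.161]
tool_rot: [0.018, -3.139, 0.002]
contact_force: [0.9, -0.5, -0.7]
opening: 0.044
grip_force: 0.0
```

Call:
{"name": "send_rows", "arguments": {
  "rows": [
    [4.4,[0,0,4],-8.5],
    [4.4,[0,0,4],-8.5],
    [4.4,[0,0,3.2],0],
    [4.4,[0,0,0],0],
    [4.4,[0,0,0],0]
  ]
}}

```text
t: 44.4
tool_pos: [0.5516, 0.3395, 0.0515]
tool_rot: [-0.481, 3.104, 0.0]
contact_force: [-0.2, -0.3, 0.3]
opening: 0.0439
grip_force: 0.0
```

```bash
python3 - <<'E'
from h import *
fresh(.5535,.340)
E
```

```text
t 44.4 tcp [0.5516 0.3395 0.0515] x [-0.953 -0.303 -0.001] y [-0.303  0.953  0.   ] z [ 0.001  0.    -1.   ] F [-0.2 -0.3  0.3] op 0.0439 g 0.0
origin [553.7 340.4] ext [-25.7  22.3] nub deg -161.9 tool turn -0.5 shift cm [0.08 0.02 4.05] 3156
```

Call:
{"name": "send_rows", "arguments": {
  "rows": [
    [4.4,[0.05,0,2],0],
    [4.4,[0,0,1.6],0],
    [4.4,[0,0,0.45],0],
    [4.4,[0,0,0],0],
    [2.2,[0,0,0],0],
    [2.2,[0,0,0],0],
    [2.2,[0,0,0],0],
    [2.2,[0,0,0],0]
  ]
}}

```text
t: 45.45
tool_pos: [0.5512, 0.3394, 0.011]
tool_rot: [-0.481, 3.103, 0.001]
contact_force: [-0.3, 0.1, 2.9]
opening: 0.0247
grip_force: 30.1
```

Call:
{"name": "send_rows", "arguments": {
  "rows": [
    [2.2,[0,0,-2],0],
    [2.2,[0,0,-5],8.5],
    [2.2,[0,0,-5],8.5],
    [2.2,[0,0,0],0],
    [2.2,[0.52,-5.52,0],0],
    [2.2,[0.52,-5.52,0],0],
    [2.2,[0.52,-5.52,0],0],
    [2.2,[0.52,-5.52,0],0],
    [2.2,[0.52,-5.52,0],0],
    [2.2,[0.52,-5.52,0],0]
  ]
}}

```text
t: 46.7
tool_pos: [0.5221, 0.006, 0.13]
tool_rot: [0.019, -3.141, -0.0]
contact_force: [0.9, -0.1, -0.8]
opening: 0.0246
grip_force: 30.0
```

Call:
{"name": "send_rows", "arguments": {
  "rows": [
    [2.2,[0.52,-5.52,0],0],
    [2.2,[0.52,-5.52,0],0],
    [2.2,[0.52,-5.52,0],0],
    [2.2,[0.52,-5.52,0],0],
    [2.2,[0.52,-5.52,0],0],
    [2.2,[0,0,0],0],
    [2.2,[0,0,0],0]
  ]
}}

```text
t: 47.58
tool_pos: [0.4997, -0.2681, 0.1297]
tool_rot: [0.017, -3.14, -0.002]
contact_force: [0.0, 0.1, 0.2]
opening: 0.0246
grip_force: 30.1
```

```bash
python3 - <<'E'
from h import *
ends()
E
```

```text
t 47.58 tcp [ 0.4997 -0.2681  0.1297] x [-1.    -0.011  0.001] y [-0.011  1.     0.001] z [-0.001  0.001 -1.   ] F [0.  0.1 0.2] op 0.0246 g 30.1
tilt deg 0.3 axis z above TCP at x=0: 3.5 flat at s=-27.7 shoulder s=20.6 (along axis from pad centre) n=2234
```

Call:
{"name": "send_rows", "arguments": {
  "rows": [
    [2.2,[0,-0.05,3],0],
    [2.2,[0,0,3],0],
    [2.2,[0,0,0.6],0],
    [2.2,[0,0,0.3],0],
    [2.2,[0,0,0.3],0],
    [2.2,[0,0,0.3],0],
    [2.2,[0,0,0.3],0],
    [2.2,[0,0,0.3],0],
    [2.2,[0,0,0.3],0],
    [2.2,[0,0,0],0]
  ]
}}

```text
t: 48.88
tool_pos: [0.5058, -0.2704, 0.053]
tool_rot: [-0.016, 3.13, -0.005]
contact_force: [5.0, 6.3, 16.3]
opening: 0.0251
grip_force: 34.2
```

```bash
python3 - <<'E'
from h import *
geo()
E
```

```text
t 48.88 tcp [ 0.5058 -0.2704  0.053 ] x [-1.    -0.01  -0.012] y [-0.01   1.    -0.003] z [ 0.012 -0.003 -1.   ] F [ 5.   6.3 16.3] op 0.0251 g 34.2
tilt deg 14.2 axis z above TCP at x=0: 6.2 flat at s=-25.2 shoulder s=23.0 (along axis from pad centre) n=1884
pad d,z 20.2 25.2 N d,z -5.3 18.2 B d,z 41.4 6.5
```

Call:
{"name": "send_rows", "arguments": {
  "rows": [
    [2.2,[0.1,0,0.2],0],
    [2.2,[0.1,0,0.2],0],
    [2.2,[0,0,0.2],0],
    [2.2,[0,0,0.2],0],
    [2.2,[0,0,0.1],0],
    [2.2,[0,0,0],0]
  ]
}}

```text
t: 49.68
tool_pos: [0.5067, -0.2713, 0.0464]
tool_rot: [-0.016, 3.123, -0.008]
contact_force: [7.5, 8.6, 20.8]
opening: 0.0244
grip_force: 38.6
```

```bash
python3 - <<'E'
from h import *
geo()
E
```

```text
t 49.67 tcp [ 0.5067 -0.2713  0.0464] x [-1.    -0.01  -0.018] y [-0.01   1.    -0.006] z [ 0.018 -0.005 -1.   ] F [ 7.5  8.6 20.8] op 0.0244 g 38.6
tilt deg 24.5 axis z above TCP at x=0: 9.7 flat at s=-25.6 shoulder s=22.7 (along axis from pad centre) n=1483
pad d,z 21.1 22.2 N d,z -5.0 19.8 B d,z 39.0 -0.3
```

Call:
{"name": "send_rows", "arguments": {
  "rows": [
    [2.2,[0,0.1,-0.6],0],
    [2.2,[-0.5,0,0],0],
    [2.2,[-0.5,0,0],0],
    [2.2,[-0.4,0,0],0],
    [2.2,[-0.4,0,0],0],
    [2.2,[-0.4,0,0],0],
    [2.2,[0,0,0],0],
    [2.2,[0,0,0],0]
  ]
}}

```text
t: 50.72
tool_pos: [0.5194, -0.269, 0.0446]
tool_rot: [0.018, -3.139, 0.003]
contact_force: [-5.8, -0.8, 7.8]
opening: 0.0246
grip_force: 36.9
```

```bash
python3 - <<'E'
from h import *
geo()
E
```

```text
t 50.73 tcp [ 0.5194 -0.269   0.0446] x [-1.    -0.011  0.002] y [-0.011  1.    -0.002] z [-0.002 -0.002 -1.   ] F [-5.8 -0.8  7.8] op 0.0246 g 36.9
tilt deg 22.6 axis z above TCP at x=0: 9.6 flat at s=-25.2 shoulder s=22.7 (along axis from pad centre) n=1573
pad d,z 33.8 20.1 N d,z 7.8 16.8 B d,z 52.1 -1.5
```

Call:
{"name": "send_rows", "arguments": {
  "rows": [
    [2.2,[0,0,0.4],0],
    [2.2,[0,0,0.4],0],
    [2.2,[0,0,0.4],0],
    [2.2,[0,0,0.2],0],
    [2.2,[0,0,0],0],
    [2.6,[0,0,0],0],
    [2.8,[0,0,0],0],
    [3.2,[0,0,0],0],
    [3.2,[0,0,0],0]
  ]
}}

```text
t: 51.9
tool_pos: [0.5203, -0.2677, 0.0291]
tool_rot: [-0.018, 3.142, 0.0]
contact_force: [1.2, 0.1, 0.0]
opening: 0.0323
grip_force: 0.1
```

```bash
python3 - <<'E'
from h import *
held()
E
```

```text
t 51.9 tcp [ 0.5203 -0.2677  0.0291] x [-1.    -0.011 -0.   ] y [-0.011  1.     0.   ] z [ 0.  0. -1.] F [1.2 0.1 0. ] op 0.0323 g 0.1
tool x -> height above TCP (mm): [(-41, np.float64(16.9)), (-37, np.float64(16.9)), (-33, np.float64(14.0)), (-29, np.float64(13.5)), (-25, np.float64(13.4)), (-21, np.float64(19.6)), (-17, np.float64(20.6)), (-13, np.float64(21.6)), (-9, np.float64(22.4)), (-5, np.float64(23.2)), (-1, np.float64(24.3)), (3, np.float64(25.4)), (7, np.float64(26.3)), (11, np.float64(27.1)), (15, np.float64(28.2)), (19, np.float64(29.1)), (23, np.float64(29.9)), (27, np.float64(26.4)), (31, np.float64(21.9)), (35, np.float64(22.0)), (39, np.float64(22.0))]
```

Same state as cell B. Press the nub end down.

Call:
{"name": "send_rows", "arguments": {
  "rows": [
    [3.6,[0,0,-2],0],
    [3.6,[0,0,-2.2],0],
    [0,[0.85,-0.06,0],0],
    [0,[0.85,-0.06,0],0],
    [0,[0,0,0],0],
    [0,[0,0,0.8],0],
    [0,[0,0,0.4],0],
    [0,[0,0,0.4],0],
    [0,[0,0,0.4],0],
    [0,[0,0,0.3],0]
  ]
}}

```text
t: 53.2
tool_pos: [0.5031, -0.2694, 0.0482]
tool_rot: [0.018, -3.141, 0.0]
contact_force: [-0.2, -0.4, -0.7]
opening: 0.0002
grip_force: 0.0
```

Call:
{"name": "send_rows", "arguments": {
  "rows": [
    [0,[0,0,0.2],0],
    [0,[0,0,0.2],0],
    [0,[0,0,0.1],0],
    [0,[0,0,0],0]
  ]
}}

```text
t: 53.7
tool_pos: [0.5036, -0.2704, 0.0466]
tool_rot: [0.018, -3.141, 0.003]
contact_force: [-8.5, 2.6, 18.7]
opening: -0.0
grip_force: 9.1
```

Call:
{"name": "send_rows", "arguments": {
  "rows": [
    [0,[0,0,-1],0],
    [0,[0,0,-3],0],
    [0,[0,0,-4],0],
    [0,[0,0,-4],0],
    [0,[0,0,0],0],
    [0,[0,0,0],0]
  ]
}}

```text
t: 54.45
tool_pos: [0.503, -0.2689, 0.1623]
tool_rot: [0.018, -3.141, -0.001]
contact_force: [-0.3, 0.4, 0.1]
opening: 0.0001
grip_force: 0.0
```

```bash
python3 - <<'E'
from h import *
state(); bay(-.269);bay(-.209); I=bay(-.149); findbin(); save(I['frame'],'w10.png')
T=ctrl.get_image('top'); P=cloud(T).reshape(-1,3)
s=P[(abs(P[:,0]-.632)<.045)&(abs(P[:,1]+.009)<.045)]; print('in bin z>15mm pts',(s[:,2]>.015).sum(),s[:,2].max())
E
```

```text
t 54.45 tcp [ 0.503  -0.2689  0.1623] x [-1.    -0.011  0.001] y [-0.011  1.     0.001] z [-0.001  0.001 -1.   ] F [-0.3  0.4  0.1] op 0.0001 g 0.0
bay -0.269 [(-5, np.float64(51.3)), (-2, np.float64(51.2)), (1, np.float64(51.1)), (4, np.float64(213.7)), (7, np.float64(242.3)), (10, np.float64(201.4)), (13, np.float64(200.8)), (16, np.float64(202.3)), (19, np.float64(203.8)), (22, np.float64(204.8)), (25, np.float64(211.0)), (28, np.float64(200.0)), (31, np.float64(46.4)), (34, np.float64(46.5)), (37, np.float64(46.5)), (40, np.float64(46.3)), (43, np.float64(46.2)), (46, np.float64(46.2)), (49, np.float64(46.1)), (52, np.float64(41.6)), (55, np.float64(40.1)), (58, np.float64(41.5)), (61, np.float64(41.4)), (64, np.float64(26.1))]
bay -0.209 [(-5, np.float64(51.1)), (-2, np.float64(51.0)), (1, np.float64(51.2)), (4, np.float64(250.3)), (7, np.float64(250.8)), (10, np.float64(46.7)), (13, np.float64(46.8)), (16, np.float64(46.4)), (19, np.float64(46.7)), (22, np.float64(46.2)), (25, np.float64(46.3)), (28, np.float64(46.4)), (31, np.float64(46.2)), (34, np.float64(46.6)), (37, np.flo
[... 167 characters left out ...]
oat64(41.3)), (61, np.float64(42.1)), (64, np.float64(26.6))]
bay -0.149 [(-5, np.float64(51.3)), (-2, np.float64(50.8)), (1, np.float64(50.9)), (4, np.float64(50.4)), (7, np.float64(46.8)), (10, np.float64(46.9)), (13, np.float64(46.8)), (16, np.float64(46.4)), (19, np.float64(46.3)), (22, np.float64(46.6)), (25, np.float64(46.5)), (28, np.float64(46.8)), (31, np.float64(46.6)), (34, np.float64(46.6)), (37, np.float64(46.5)), (40, np.float64(46.7)), (43, np.float64(46.6)), (46, np.float64(46.7)), (49, np.float64(46.2)), (52, np.float64(40.9)), (58, np.float64(39.7)), (61, np.float64(28.4)), (64, np.float64(11.0))]
bin [629.6 -27.4] [111.3 109.9] 7.5
in bin z>15mm pts 536 0.09674049835745535
```

View pics/w10.png

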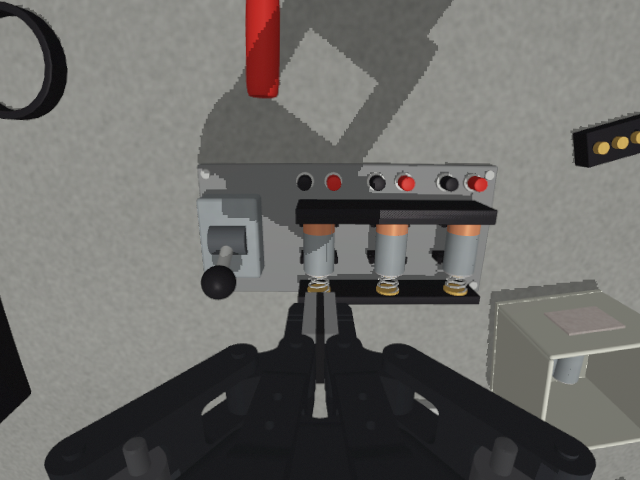

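All three fresh cells are home: level tops, orange ends under the lip at columns 319, 392 and 463. The bin was knocked about 18 mm but carried its cells with it. Now I'll push the isolator back ON from the far side.

Call:
{"name": "send_rows", "arguments": {
  "rows": [
    [0,[-3,-3.75,0],0],
    [0,[-3,-3.75,0],0],
    [0,[0,0,0],0],
    [0,[0,0,5],0],
    [0,[0,0,5.2],0],
    [0,[0,0,0],0],
    [0,[0,0,0],0]
  ]
}}

```text
t: 55.58
tool_pos: [0.5647, -0.3438, 0.0631]
tool_rot: [-0.018, 3.14, -0.002]
contact_force: [0.8, 0.1, 0.5]
opening: 0.0001
grip_force: 0.0
```

Call:
{"name": "send_rows", "arguments": {
  "rows": [
    [0,[1,0,0],0],
    [0,[1,0,0],0],
    [0,[1,0,0],0],
    [0,[1,0,0],0],
    [0,[0.8,0,0],0],
    [0,[0.4,0,0],0],
    [0,[0.4,0,0],0],
    [0,[0.2,0,0],0],
    [0,[0,0,0],0]
  ]
}}

```text
t: 56.7
tool_pos: [0.5103, -0.344, 0.0608]
tool_rot: [-0.016, 3.13, -0.002]
contact_force: [18.6, -1.3, -10.4]
opening: 0.0001
grip_force: 9.3
```

Call:
{"name": "send_rows", "arguments": {
  "rows": [
    [0,[-2,0,0],0],
    [0,[-1,0,0],0],
    [0,[0,0,-5],0],
    [0,[0,0,-5],0],
    [0,[0,0,-5],0],
    [0,[0,0,-5],0],
    [0,[0,0,0],0],
    [0,[0,0,0],0]
  ]
}}

```text
t: 57.7
tool_pos: [0.5355, -0.3437, 0.2603]
tool_rot: [0.017, -3.14, -0.001]
contact_force: [0.1, 0.3, -0.7]
opening: -0.0
grip_force: 0.0
```

```bash
python3 - <<'E'
from h import *
state(); findbin()
I=ctrl.get_image('wrist'); sel,rect=rackmeas(I)
rect('ball',sel(.45,.56,-.38,-.32,.06,.10))
T=ctrl.get_image('top'); f=np.hstack([T['frame'][150:290,280:470]]); save(cv2.resize(f,None,fx=4,fy=4,interpolation=cv2.INTER_CUBIC),'t2.png')
E
```

```text
t 57.7 tcp [ 0.5355 -0.3437  0.2603] x [-1.    -0.011  0.001] y [-0.011  1.     0.001] z [-0.002  0.001 -1.   ] F [ 0.1  0.3 -0.7] op -0.0 g 0.0
bin [630.2 -27.4] [112.5 110. ] 7.8
ball 593 c [ 486.7 -343.7] s [25.1 24.7] a 1.06 z [74.5 80.8 84.5]
```

View pics/t2.png

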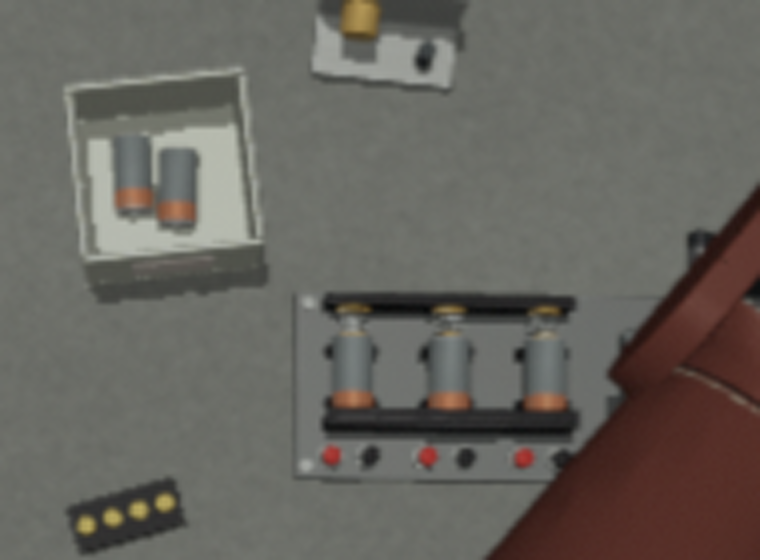

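Both used cells lie inside the bin at (133,175) and (178,187), the three fresh cells are seated at (352,370), (449,370) and (545,370), and the ball is at rack x=+21 mm, which is fully ON. Handing in.

```bash
python3 -c "
from station import ctrl
print(ctrl.finish_job())"
```

```text
the job is handed in; nothing more can be done
None
```

The job is handed in, and the hand-in returned no verdict. By my last camera checks both used cells are in the bin, all three fresh cells are home in their bays, and the isolator is fully on. I never touched a bystander, though I didn't re-measure where they sit.

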